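Calibrate the laboratory balance with its 500 g weight

ROBOT

A 6-joint arm with a two-finger parallel gripper is mounted at the origin on a cart in front of the work surface, level with it; the furniture and walls round the work are solid. World frame = base frame: x ahead of the robot, y to its left, z up, the work surface at z = 0. Lengths are in m, angles in rad, forces in N, time in s.
With the tool pointing down it reaches from about 0.3 to 0.775 m from the base axis. Payload 14.6 kg.
Tool frame: the origin (TCP) lies at the very end of the fingers, on their centre line; the grasp point (between the pads) lies 19 mm behind it; z points along the fingers, y is the direction in which the jaws open and shut (so a half turn about z gives the same grasp; the last joint's range is limited). The gripper opens to 94 mm and grips with 3 to 60 N. Pads are 16 mm wide; open, the fingers measure 119 mm over their backs; the gripper's body (75 mm by 177 mm) begins 78 mm behind the grasp point.
Start: joints at [1.245, 0.3, 1.521, -0, 1.321, -0.067], TCP at [0.141, 0.532, 0.205] pointing down, gripper open.
Joint ranges: [-3.03, 3.03], [-0.79, 2.21], [0.23, 2.52], [-1.04, 4.18], [0, 3.07], [-2.55, 2.55]. Speed limits (rad/s): [2.22, 2.22, 2.57, 3.14, 3.14, 3.14].

INTERFACE

Orientations are given as [roll, pitch, yaw] about the fixed x, y, z axes, in that order (R = Rz(yaw) Ry(pitch) Rx(roll)).
In Python, from station import ctrl, vision, ticket gives the robot as it stands.
- The arm moves only by the tool step_arm, never from a script. Its argument "steps" is a list of rows, each an object of numbers: "x", "y", "z": the shift along the tool's x, y, z in m; "ax", "ay", "az": the turn, a rotation vector about the tool's x, y, z in degrees; "claw": the finger opening in m, from 0 to 0.094. A call has 1 to 5 rows; each row shifts and turns the pose as measured when the row begins, along the tool's axes as they then stand; what a row does not reach is not made up. A row lasts 1/12 s, in which the tool goes at most 41.7 mm and 7.16 degrees, less where a joint would pass 70% of its speed; a pose out of reach is approached as far as the arm can. A call with a gripper value outside its range is refused whole. The fingers move at their own pace and stop on an object; "grip_force" is the grip in N (left out, the last holds). Time passes only in rows, so rows that do not move let the fingers close. It gives the time, the measured TCP pose, the force and the opening at its end, in the units of the state.
- ctrl.get_obs(): the state, without advancing time (a new reading comes with each control period).
- vision.camera(name): name is "scene" or "top" or "wrist"; returns (picture, depth): 384x512x3 uint8, red, green, blue; 384x512 float32, m along the optical axis (not along the pixel's ray), 0 where there is no reading.
- vision.camera_params(name): a dict with "fov_y" (degrees; the focal length in pixels is half the picture's height over the tangent of half this angle, whatever the lens; pixels are square), "cx", "cy" (the principal point, pixels), "origin" and "attitude" of the camera in the world; the wrist camera has in their place "mount" (4x4, takes a point from camera to tool coordinates, whose origin is the TCP and whose axes are the flange's). Camera axes: x right, y up, looking along -z (the intrinsics and any distortion apply to the point x, -y, -z); pixel columns grow to the right and rows downward; lengths in m; the calibration is good to about 2 mm. A picture is of the moment at which its call begins: read the wrist's pose just before it. camera_params takes no time and is no camera call.
- ticket.hand_in(): hands the job in, once; it reports no verdict.
The state is a dict: "time_s": time; "qpos": joint angles; "joint_vel": joint speeds; "tau": joint torques, N m; "ee_pos": TCP position; "eef_rot": TCP orientation; "force": force on the tool from outside, world axes, zero at the start; "moment": the same for the moment, N m; "grip_width": finger opening in m.
Only numpy, scipy, OpenCV 4.12 (cv2) and the standard library are available. Lean on these libraries where they do the work, as an engineer would, in place of code of your own. Each camera call takes 0.05 s, during which the arm holds its last target.

TASK

Calibrate the balance: with its pan empty press the blue zero key, let it up, then press the yellow calibration key; stand the largest weight (500 g) upright in the middle of the pan, setting it down gently so as not to overload the pan, let go, and press the green confirm key. Then put the weight back upright, fully home in its own recess in the weight block. Press every key right down for a moment and only one at a time, do not press the red power key, and leave the other weights and the things on the bench alone.

Things in the scene. Friction and masses are not known exactly. Their poses are not given: they have to be found in the camera images.
- balance: light grey top-pan balance, fixed, 270 (x) by 210 mm (y). Origin: centre of its underside on the bench; its keys face -x (the robot). Housing 57 mm high, its front 100 mm slope down at 14 degrees to 32 mm. Keys in a row at x = -105 mm, tops 47 mm above the bench, y = +64.5 (red), +21.5 (yellow), -21.5 (blue), -64.5 mm (green); blank display behind them. Pan centre at x = +58 mm, y = 0
- pan_centre (a point): centre of the top face of the round steel weighing pan, 120 mm in diameter, flat, 5 mm thick, 76 mm above the bench when empty; its axes are the balance's
- weighing_pan (a joint): downward travel of the pan on its load-cell spring: 0 m when empty, about 0.0028 m with the 500 g weight standing free on it (1600 N/m, nothing below 0.4 N), stop at 0.009 m; above 0.0078 m (about 13 N) the balance is overloaded
- zero_key (a joint): blue spring key on the balance's sloping panel, zero; third of the four from the left as seen from the robot. Value 0 m up, grows as it is pressed to 0.005 m at the stop; it registers from 0.0035 m; about 1.2 N starts it, 4.2 N bottoms it, it springs back when let go
- zero_key_top (a point): centre of the top face of the blue zero key, 22 mm deep (x) by 26 mm wide (y); moves with the key. Its z axis is the panel's normal, 14 degrees from vertical toward the balance's front (-x); the key is pressed down along it, and yields as well to a vertical push. Up, it stands 9 mm proud of the panel; keys lie 43 mm apart
- cal_key (a joint): yellow spring key on the balance's sloping panel, calibration; second of the four from the left as seen from the robot. Value 0 m up, grows as it is pressed to 0.005 m at the stop; it registers from 0.0035 m; about 1.2 N starts it, 4.2 N bottoms it, it springs back when let go
- cal_key_top (a point): centre of the top face of the yellow calibration key, 22 mm deep (x) by 26 mm wide (y); moves with the key. Its z axis is the panel's normal, 14 degrees from vertical toward the balance's front (-x); the key is pressed down along it, and yields as well to a vertical push. Up, it stands 9 mm proud of the panel; keys lie 43 mm apart
- confirm_key (a joint): green spring key on the balance's sloping panel, confirm; rightmost of the four as seen from the robot. Value 0 m up, grows as it is pressed to 0.005 m at the stop; it registers from 0.0035 m; about 1.2 N starts it, 4.2 N bottoms it, it springs back when let go
- confirm_key_top (a point): centre of the top face of the green confirm key, 22 mm deep (x) by 26 mm wide (y); moves with the key. Its z axis is the panel's normal, 14 degrees from vertical toward the balance's front (-x); the key is pressed down along it, and yields as well to a vertical push. Up, it stands 9 mm proud of the panel; keys lie 43 mm apart
- power_key (a joint): red spring key on the balance's sloping panel, power, not to be pressed; leftmost of the four as seen from the robot. Value 0 m up, grows as it is pressed to 0.005 m at the stop; it registers from 0.0035 m; about 1.2 N starts it, 4.2 N bottoms it, it springs back when let go
- power_key_top (a point): centre of the top face of the red power key, 22 mm deep (x) by 26 mm wide (y); moves with the key. Its z axis is the panel's normal, 14 degrees from vertical toward the balance's front (-x); the key is pressed down along it, and yields as well to a vertical push. Up, it stands 9 mm proud of the panel; keys lie 43 mm apart
- weight_block: storage block, black insert in an aluminium frame, 88 (x) by 192 (y) by 36 mm high, fixed. Origin: centre of its underside on the bench, z up. Three round recesses in a row along its y axis, 20 mm deep, floors 14 mm above the bench: 48 mm wide for the 500 g weight at y = +50 mm, 36 mm for the 200 g at y = -16 mm, 30 mm for the 100 g at y = -62 mm
- recess_500 (a point): centre of the floor of the 500 g weight's recess (48 mm wide, 20 mm deep, opens upward), 14 mm above the bench; axes of the block
- weight_500: grey steel knob weight of 0.5 kg, the largest of the three, loose, starts upright in its recess. Origin: centre of its underside, z up. Body 40 mm in diameter up to 42 mm; neck 18 mm in diameter; above it a round head 27 mm in diameter from 55 to 78 mm, by which it is gripped
- weight_500_head (a point): centre of the 500 g weight's head, 66 mm above its underside
- weight_200: steel knob weight of 0.2 kg, 29 mm in diameter, 56 mm tall, loose, upright in the middle recess; origin at the centre of its underside; stays where it is
- weight_100: steel knob weight of 0.1 kg, 23 mm in diameter, 45 mm tall, loose, upright in its recess; origin at the centre of its underside; stays where it is
- timer: white bench timer, 58x64x21 mm, loose, origin at the centre of its underside; to be left alone
- tweezers: steel tweezers, 17x132x10 mm, long along their y, loose, origin at the centre of the underside; to be left alone
- marker_pen: white marker with blue cap, 15x128x18 mm, long along its y, loose, origin at the centre of the underside; to be left alone
- pipette_bulb: red rubber pipette bulb, 52x95x52 mm, long along its y, loose, origin at the centre of the underside; to be left alone
Things that resemble listed ones, but are neither listed nor needed, are in the scene too. Leave any turquoise look-alike of the weight_500 alone.

How it is judged:
By the outcome, as a careful person would: the job done as asked, in the order asked, and still so for the second after the job is handed in, with the robot touching nothing.
It also fails if it takes over 72 s, if anything falls off the work surface, if the arm or the gripper's body presses on something with over 40 N, if the wrist force passes 120 N, or if a joint passes its speed limit or range.

## Working session

There is one attempt and no reset: what is moved stays moved. The work goes in short steps, Python scripts to look and compute and a tool call to move; the robot and the scene stay as the last step left them, time stands still between calls to the robot, and variables do not carry over. Pictures are saved under pics/ and viewed, and the job is handed in when it is done.

Besides the shell and the picture viewer there is one more tool, called after "Request:" as a command line: name --argument value ..., lists and objects as JSON in quotes. step_arm: Moves the arm, as the interface text tells. Its arguments: {"type":"object","properties":{"steps":{"type":"array"},"grip_force":{"type":"number"}},"required":["steps"]}

```bash
ls; mkdir -p pics; cat > h.py <<'E'
import numpy as np, cv2
from station import ctrl, vision, ticket
from scipy.spatial.transform import Rotation as R
E
python3 - <<'E'
from h import *
o=ctrl.get_obs(); print(o)
for n in ["scene","top","wrist"]:
    print(n,vision.camera_params(n))
for n in ["scene","top"]:
    p,d=vision.camera(n); np.savez(f"{n}0.npz",p=p,d=d); cv2.imwrite(f"pics/{n}0.png",p[:,:,::-1])
E
```

```text
pics
{'time_s': 0.0, 'qpos': array([ 1.24538381e+00,  3.00511405e-01,  1.52159180e+00, -2.28906596e-05,
        1.32068880e+00, -6.66000324e-02]), 'joint_vel': array([-0.00016049, -0.00072821,  0.00098057,  0.00104476, -0.00121078,
        0.0001728 ]), 'tau': array([-7.92906267e-04, -5.31806481e+01, -3.52734804e+01,  7.08226603e-02,
        2.43505149e-02, -1.13238042e-05]), 'ee_pos': array([0.14068655, 0.5314274 , 0.20485969]), 'eef_rot': array([-3.14039449e+00, -5.76951106e-05,  2.88278582e+00]), 'force': array([-0.31349104,  0.57883152,  1.66263544]), 'moment': array([ 0.00538007, -0.01882853, -0.05152804]), 'grip_width': 0.09422475133916883}
scene {'fov_y': 53.7237871837303, 'cx': 254.74389443076774, 'cy': 189.94914971580454, 'origin': array([-0.14825827, -0.79703473,  1.01342087]), 'attitude': array([ 0.80478219, -0.0181274 , -0.72561053])}
top {'fov_y': 43.098723315136155, 'cx': 262.5436222171313, 'cy': 195.6314787759482, 'origin': array([ 0.12646034, -0.27280542,  1.82229554]), 'attitude': array([ 0.25490678,  0.00181356, -1.13189639])}
wrist {'fov_y': 71.8999260456356, 'cx': 249.7861093271036, 'cy': 188.29108950716113, 'mount': array([[ 2.75997304e-04,  9.69193091e-01,  2.46302003e-01,
         7.06172960e-02],
       [ 9.99999962e-01, -2.67424414e-04, -6.82552253e-05,
         4.04905540e-04],
       [-2.85324006e-07,  2.46302012e-01, -9.69193128e-01,
        -1.79093810e-01],
       [ 0.00000000e+00,  0.00000000e+00,  0.00000000e+00,
         1.00000000e+00]])}
```

View pics/scene0.png

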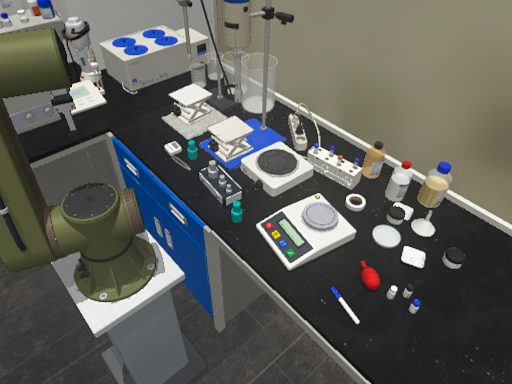

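View pics/top0.png

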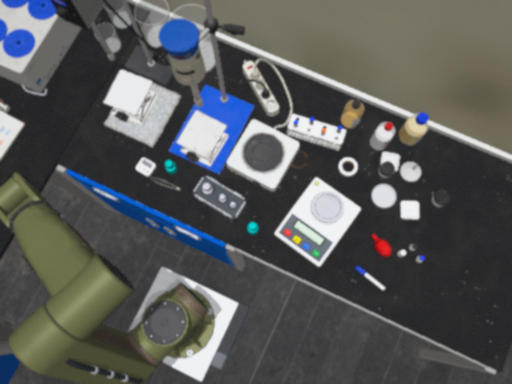

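```bash
cat >> h.py <<'E'
def K(n):
    c=vision.camera_params(n); f=192/np.tan(np.radians(c['fov_y']/2)); return c,f
def pose(n,o=None):
    c,f=K(n)
    if n=='wrist':
        T=np.eye(4);T[:3,:3]=R.from_euler('xyz',o['eef_rot']).as_matrix();T[:3,3]=o['ee_pos'];T=T@c['mount']
    else:
        T=np.eye(4);T[:3,:3]=R.from_euler('xyz',c['attitude']).as_matrix();T[:3,3]=c['origin']
    return T,c,f
def cloud(n,d,o=None):
    T,c,f=pose(n,o); v,u=np.mgrid[:384,:512]
    P=np.stack([(u-c['cx'])/f*d,-(v-c['cy'])/f*d,-d],-1)
    return P@T[:3,:3].T+T[:3,3]
def proj(n,X,o=None):
    T,c,f=pose(n,o); p=(np.asarray(X)-T[:3,3])@T[:3,:3]
    return np.stack([c['cx']+f*p[...,0]/-p[...,2],c['cy']-f*p[...,1]/-p[...,2]],-1)
E
python3 - <<'E'
from h import *
for n,pts in [("scene",[(220,183),(320,215),(237,211),(192,150),(212,168),(269,225),(295,253),(290,180)]),("top",[(220,197),(327,207),(253,228),(170,167),(289,232),(317,254),(207,186),(400,250),(300,300),(262,155)])]:
    z=np.load(n+"0.npz"); C=cloud(n,z['d'])
    for u,v in pts: print(n,u,v,C[v,u].round(3))
    cv2.imwrite(f"pics/{n}0c.png",cv2.resize((z['p'][140:280,180:380] if n=="scene" else z['p'][140:280,130:370])[:,:,::-1],None,fx=3.3,fy=3.3,interpolation=cv2.INTER_CUBIC))
E
```

```text
scene 220 183 [0.458 0.055 0.047]
scene 320 215 [-0.148 -0.797  1.013]
scene 237 211 [ 0.416 -0.094  0.045]
scene 192 150 [0.494 0.291 0.044]
scene 212 168 [0.469 0.118 0.074]
scene 269 225 [ 0.454 -0.216  0.049]
scene 295 253 [ 0.442 -0.35   0.041]
scene 290 180 [ 0.666 -0.106  0.051]
top 220 197 [0.465 0.064 0.077]
top 327 207 [ 0.6  -0.31  0.07]
top 253 228 [ 0.41  -0.098  0.084]
top 170 167 [0.492 0.291 0.064]
top 289 232 [ 0.459 -0.221  0.05 ]
top 317 254 [ 0.429 -0.347  0.047]
top 207 186 [0.479 0.123 0.093]
top 400 250 [ 0.576 -0.621  0.027]
top 300 300 [ 0.312 -0.399 -0.799]
top 262 155 [ 0.683 -0.006  0.067]
```

View pics/scene0c.png

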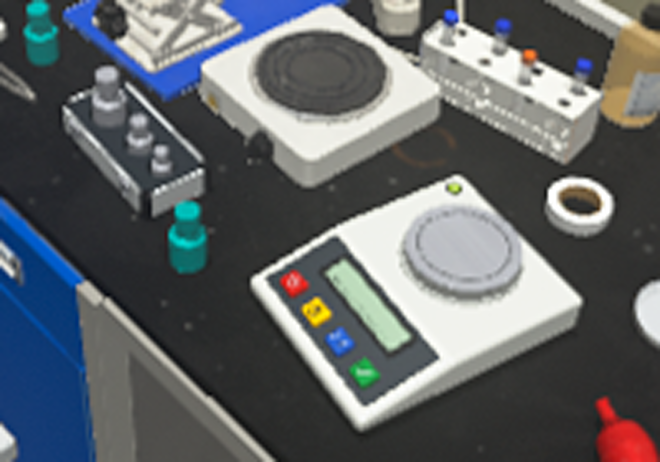

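View pics/top0c.png

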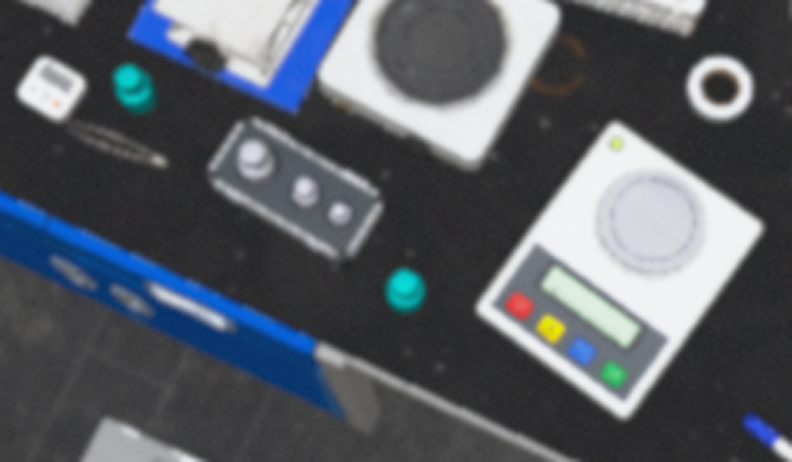

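```bash
cat >> h.py <<'E'
def onplane(n,uv,z,o=None):
    T,c,f=pose(n,o); uv=np.atleast_2d(uv).astype(float)
    r=np.stack([(uv[:,0]-c['cx'])/f,-(uv[:,1]-c['cy'])/f,-np.ones(len(uv))],-1)@T[:3,:3].T
    return T[:3,3]+r*((z-T[2,3])/r[:,2])[:,None]
def keys(p,box):
    h=cv2.cvtColor(p,cv2.COLOR_RGB2HSV).astype(int); H,S,V=h[...,0],h[...,1],h[...,2]; out={}
    for k,m in dict(red=((H<8)|(H>172)),yel=((H>18)&(H<35)),blue=((H>100)&(H<125)),grn=((H>55)&(H<80))).items():
        m=(m&(S>120)&(V>70)).astype(np.uint8); b=np.zeros_like(m); x0,y0,x1,y1=box; b[y0:y1,x0:x1]=1
        nn,l,st,ce=cv2.connectedComponentsWithStats(m*b); 
        if nn>1:
            i=1+st[1:,4].argmax(); out[k]=(ce[i],st[i,4])
    return out
E
python3 - <<'E'
from h import *
for n,box in [("scene",(255,215,300,262)),("top",(278,222,330,265))]:
    z=np.load(n+"0.npz"); C=cloud(n,z['d'])
    k=keys(z['p'],box)
    for a,(c,s) in k.items():
        print(n,a,c.round(1),s,onplane(n,c,0.047)[0].round(4),C[int(round(c[1])),int(round(c[0]))].round(3))
    if n=="top":
        m=(C[...,2]>0.066)&(C[...,2]<0.09); 
        b=np.zeros(m.shape,bool);b[185:232,300:352]=1
        print("pan", C[m&b].mean(0),(m&b).sum())
    # heights near block
    m=(C[...,2]>0.06)&(C[...,0]>.3)&(C[...,0]<.6)&(C[...,1]>-.05)&(C[...,1]<.2)
    print(C[m].round(3)[::3])
    mm=(C[...,2]>0.11)&(C[...,2]<0.8)&(C[...,0]>.2)&(C[...,0]<.95)&(C[...,1]>-.7)&(C[...,1]<.55)
    q=C[mm]; 
    for xx in np.arange(.2,.95,.1):
        for yy in np.arange(-.7,.5,.1):
            s=(abs(q[:,0]-xx-.05)<.05)&(abs(q[:,1]-yy-.05)<.05)
            if s.sum()>3: print("tall",n,xx.round(2),yy.round(2),q[s,2].max().round(2))
E
```

```text
scene red [268.6 225.6] 44 [ 0.4527 -0.2161  0.047 ] [ 0.454 -0.217  0.044]
scene yel [275.4 234.1] 55 [ 0.4444 -0.2577  0.047 ] [ 0.443 -0.257  0.047]
scene blue [282.5 243.2] 53 [ 0.4356 -0.2995  0.047 ] [ 0.435 -0.298  0.047]
scene grn [289.9 252.7] 47 [ 0.4268 -0.3418  0.047 ] [ 0.425 -0.344  0.049]
[[0.597 0.197 0.119]
 [0.581 0.196 0.117]
 [0.591 0.19  0.116]
 [0.596 0.177 0.12 ]
 [0.58  0.195 0.113]
 [0.588 0.187 0.114]
 [0.598 0.179 0.114]
 [0.583 0.187 0.111]
 [0.588 0.173 0.117]
 [0.597 0.166 0.116]
 [0.575 0.176 0.117]
 [0.583 0.167 0.118]
 [0.567 0.172 0.117]
 [0.578 0.168 0.115]
 [0.6   0.176 0.1  ]
 [0.584 0.169 0.106]
 [0.591 0.199 0.076]
 [0.591 0.193 0.074]
 [0.588 0.189 0.073]
 [0.585 0.185 0.072]
 [0.585 0.185 0.067]
 [0.585 0.179 0.065]
 [0.487 0.14  0.089]
 [0.472 0.138 0.093]
 [0.479 0.129 0.096]
 [0.492 0.128 0.089]
 [0.475 0.131 0.092]
 [0.483 0.122 0.093]
 [0.47  0.13  0.091]
 [0.476 0.118 0.095]
 [0.466 0.131 0.087]
 [0.47  0.117 0.093]
 [0.485 0.119 0.084]
 [0.468 0.121 0.087]
 [0.48  0.118 0.083]
 [0.467 0.127 0.079]
 [0.476 0.12  0.078]
 [0.464 0.13  0.07
[... 2050 characters left out ...]
95]
 [0.472 0.116 0.086]
 [0.467 0.133 0.061]
 [0.47  0.121 0.071]
 [0.468 0.121 0.063]
 [0.481 0.06  0.072]
 [0.476 0.061 0.075]
 [0.47  0.068 0.067]
 [0.475 0.057 0.069]
 [0.469 0.063 0.064]
 [0.472 0.051 0.075]
 [0.466 0.057 0.069]
 [0.465 0.057 0.06 ]
 [0.47  0.018 0.06 ]]
tall top 0.5 0.1 0.13
tall top 0.5 0.2 0.13
tall top 0.6 0.1 0.13
tall top 0.6 0.2 0.65
tall top 0.6 0.3 0.65
tall top 0.6 0.4 0.13
tall top 0.7 0.1 0.12
tall top 0.7 0.2 0.65
tall top 0.7 0.3 0.65
tall top 0.7 0.4 0.12
tall top 0.8 -0.3 0.12
tall top 0.8 -0.2 0.13
tall top 0.8 -0.1 0.12
tall top 0.8 0.1 0.54
tall top 0.8 0.2 0.66
tall top 0.9 -0.5 0.17
tall top 0.9 -0.4 0.17
tall top 0.9 0.1 0.13
tall top 0.9 0.3 0.24
```

Request:
step_arm --steps '[{"x":-0.028,"y":-0.025,"z":-0.003,"claw":0},{"x":-0.028,"y":-0.025,"z":-0.003,"claw":0},{"x":-0.028,"y":-0.025,"z":-0.003,"claw":0},{"x":-0.028,"y":-0.025,"z":-0.003,"claw":0},{"x":-0.028,"y":-0.025,"z":-0.003,"claw":0}]'

```text
validation failed for argument at $.st...
```

Request:
step_arm --steps '[{"x":-0.028,"y":-0.025,"z":-0.003,"ax":0,"ay":0,"az":0,"claw":0.0}]'

```text
time_s: 0.18
ee_pos: [0.1595, 0.5019, 0.2067]
eef_rot: [-3.139, -0.001, 2.886]
force: [0.7, -0.6, -0.3]
grip_width: 0.0905
```

Request:
step_arm --steps '[{"x":-0.028,"y":-0.025,"z":-0.003,"ax":0,"ay":0,"az":0,"claw":0.0},{"x":-0.028,"y":-0.025,"z":-0.003,"ax":0,"ay":0,"az":0,"claw":0.0},{"x":-0.028,"y":-0.025,"z":-0.003,"ax":0,"ay":0,"az":0,"claw":0.0},{"x":-0.028,"y":-0.025,"z":-0.003,"ax":0,"ay":0,"az":0,"claw":0.0},{"x":-0.028,"y":-0.025,"z":-0.003,"ax":0,"ay":0,"az":0,"claw":0.0}]'

```text
time_s: 0.6
ee_pos: [0.2647, 0.339, 0.2199]
eef_rot: [-3.135, -0.002, 2.892]
force: [1.6, 0.6, -0.3]
grip_width: 0.0572
```

Request:
step_arm --steps '[{"x":-0.027,"y":-0.031,"z":0,"ax":0,"ay":0,"az":-0.6,"claw":0.0},{"x":-0.027,"y":-0.031,"z":0,"ax":0,"ay":0,"az":-0.6,"claw":0.0},{"x":-0.027,"y":-0.031,"z":0,"ax":0,"ay":0,"az":-0.6,"claw":0.0},{"x":-0.027,"y":-0.031,"z":0,"ax":0,"ay":0,"az":-0.6,"claw":0.0},{"x":-0.027,"y":-0.031,"z":0,"ax":0,"ay":0,"az":-0.6,"claw":0.0}]'

```text
time_s: 1.02
ee_pos: [0.3603, 0.1538, 0.221]
eef_rot: [-3.135, -0.002, 2.948]
force: [0.1, 0.5, 0.0]
grip_width: 0.0237
```

```bash
cat >> h.py <<'E'
def rel(t,yaw=None):
    o=ctrl.get_obs(); Rt=R.from_euler('xyz',o['eef_rot'])
    des=R.from_euler('xyz',[np.pi,0,o['eef_rot'][2] if yaw is None else yaw])
    print("t",round(o['time_s'],2),"pos",o['ee_pos'].round(4),"rot",o['eef_rot'].round(4),"F",o['force'].round(2),"w",round(o['grip_width'],4))
    print("shift tool",Rt.inv().apply(np.array(t)-o['ee_pos']).round(4),"turn deg",np.degrees((Rt.inv()*des).as_rotvec()).round(2), "err world",(np.array(t)-o['ee_pos']).round(4))
E
python3 -c "
from h import *
rel([.4367,-.299,.12],2.941)"
```

```text
t 1.02 pos [0.3603 0.1538 0.221 ] rot [-3.1355e+00 -1.8000e-03  2.9480e+00] F [0.08 0.5  0.04] w 0.0237
shift tool [-0.1623 -0.429   0.1033] turn deg [-0.35 -0.1   0.4 ] err world [ 0.0764 -0.4528 -0.101 ]
```

Request:
step_arm --steps '[{"x":-0.0148,"y":-0.038,"z":0,"ax":-0.1,"ay":0,"az":0,"claw":0.0},{"x":-0.0148,"y":-0.038,"z":0,"ax":-0.1,"ay":0,"az":0,"claw":0.0},{"x":-0.0148,"y":-0.038,"z":0,"ax":-0.1,"ay":0,"az":0,"claw":0.0},{"x":-0.0148,"y":-0.038,"z":0,"ax":0,"ay":0,"az":0,"claw":0.0},{"x":-0.0148,"y":-0.038,"z":0,"ax":0,"ay":0,"az":0,"claw":0.0}]'

```text
time_s: 1.43
ee_pos: [0.3958, -0.0516, 0.2212]
eef_rot: [-3.141, -0.001, 2.949]
force: [1.4, 0.0, 0.5]
grip_width: 0.0006
```

Request:
step_arm --steps '[{"x":-0.0148,"y":-0.038,"z":0,"ax":0,"ay":0,"az":0,"claw":0.0},{"x":-0.0148,"y":-0.038,"z":0,"ax":0,"ay":0,"az":0,"claw":0.0},{"x":-0.0148,"y":-0.038,"z":0,"ax":0,"ay":0,"az":0,"claw":0.0},{"x":-0.0148,"y":-0.038,"z":0,"ax":0,"ay":0,"az":0,"claw":0.0},{"x":0,"y":0,"z":0,"ax":0,"ay":0,"az":0,"claw":0.0}]'

```text
time_s: 1.85
ee_pos: [0.4226, -0.2212, 0.2203]
eef_rot: [-3.141, -0.002, 2.944]
force: [-0.3, 0.6, -0.7]
grip_width: 0.0001
```

```bash
python3 - <<'E'
from h import *
rel([.4367,-.299,.12],2.941)
o=ctrl.get_obs(); p,d=vision.camera("wrist"); np.savez("w1.npz",p=p,d=d,e=o['ee_pos'],r=o['eef_rot']); cv2.imwrite("pics/w1.png",p[:,:,::-1])
C=cloud('wrist',d,o)
for k,(c,s) in keys(p,(0,0,512,384)).items():
    print(k,c,s,onplane('wrist',c,.047,o)[0].round(4),C[int(c[1]),int(c[0])].round(4))
E
```

```text
t 1.85 pos [ 0.4226 -0.2212  0.2203] rot [-3.1407e+00 -1.9000e-03  2.9438e+00] F [-0.29  0.57 -0.71] w 0.0001
shift tool [-0.0293 -0.0734  0.1003] turn deg [-0.05 -0.11  0.16] err world [ 0.0141 -0.0778 -0.1003]
red [ 70.02140078 305.57198444] 514 [ 0.5698 -0.534   0.047 ] [ 0.5709 -0.5368  0.0436]
yel [207.85876841 337.16800535] 2988 [ 0.6686 -0.3386  0.047 ] [ 0.4032 -0.2278  0.344 ]
blue [439.8083871   60.90709677] 1550 [0.3288 0.035  0.047 ] [ 0.3217  0.088  -0.032 ]
grn [167.21666667 196.65416667] 240 [ 0.4302 -0.3391  0.047 ] [ 0.4293 -0.3392  0.0466]
```

View pics/w1.png

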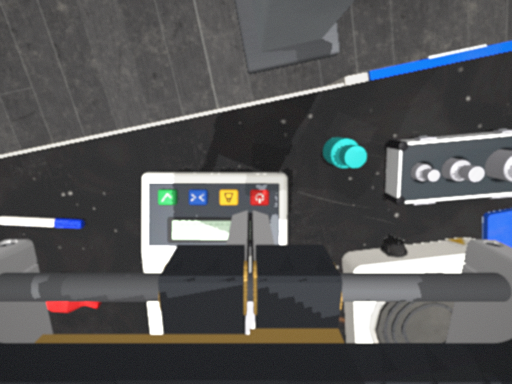

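```bash
python3 - <<'E'
from h import *
z=np.load("w1.npz"); o=dict(ee_pos=z['e'],eef_rot=z['r']); C=cloud('wrist',z['d'],o)
for k,(c,s) in keys(z['p'],(150,180,280,212)).items():
    print(k,c,s,onplane('wrist',c,.047,o)[0].round(4),C[int(c[1]),int(c[0])].round(4))
rel([.4367,-.299,.07],2.941)
E
```

```text
red [258.84978541 197.24463519] 233 [ 0.4559 -0.2148  0.047 ] [ 0.455  -0.2159  0.0481]
yel [228.44785276 196.95705521] 326 [ 0.4472 -0.256   0.047 ] [ 0.4463 -0.2566  0.0451]
blue [197.85171103 196.76425856] 263 [ 0.4386 -0.2975  0.047 ] [ 0.4374 -0.2984  0.0469]
grn [167.21666667 196.65416667] 240 [ 0.4302 -0.3391  0.047 ] [ 0.4293 -0.3392  0.0466]
t 1.9 pos [ 0.4222 -0.2189  0.2202] rot [-3.1415e+00 -2.5000e-03  2.9438e+00] F [-0.38  0.49 -0.92] w 0.0003
shift tool [-0.0303 -0.0757  0.1501] turn deg [-0.   -0.14  0.16] err world [ 0.0145 -0.0801 -0.1502]
```

Request:
step_arm --steps '[{"x":-0.015,"y":-0.037,"z":0,"ax":0,"ay":0,"az":0,"claw":0.0},{"x":-0.015,"y":-0.037,"z":0.02,"ax":0,"ay":0,"az":0,"claw":0.0},{"x":0,"y":0,"z":0.035,"ax":0,"ay":0,"az":0,"claw":0.0},{"x":0,"y":0,"z":0.035,"ax":0,"ay":0,"az":0,"claw":0.0},{"x":0,"y":0,"z":0.035,"ax":0,"ay":0,"az":0,"claw":0.0}]'

```text
time_s: 2.32
ee_pos: [0.4402, -0.2985, 0.0978]
eef_rot: [-3.137, 0.009, 2.945]
force: [1.8, -0.2, -0.3]
grip_width: 0.0003
```

```bash
python3 -c "
from h import *
rel([.4375,-.2985,.07],2.941)"
```

```text
t 2.32 pos [ 0.4402 -0.2985  0.0978] rot [-3.1366  0.0089  2.9451] F [ 1.8  -0.24 -0.34] w 0.0003
shift tool [ 0.0028 -0.0004  0.0277] turn deg [-0.28  0.51  0.23] err world [-0.0027  0.     -0.0278]
```

Request:
step_arm --steps '[{"x":0.002,"y":0,"z":0.018,"ax":-0.3,"ay":0.5,"az":0.2,"claw":0.0},{"x":0,"y":0,"z":0.018,"ax":0,"ay":0,"az":0,"claw":0.0},{"x":0,"y":0,"z":0,"ax":0,"ay":0,"az":0,"claw":0.0}]'

```text
time_s: 2.57
ee_pos: [0.4353, -0.2927, 0.0531]
eef_rot: [3.135, -0.011, 2.943]
force: [-1.2, -0.1, -0.7]
grip_width: 0.0007
```

```bash
python3 -c "
from h import *
rel([.4375,-.2985,.049],2.941)"
```

```text
t 2.57 pos [ 0.4353 -0.2927  0.0531] rot [ 3.1354 -0.0106  2.9432] F [-1.18 -0.11 -0.68] w 0.0007
shift tool [-0.0033 -0.0053  0.004 ] turn deg [ 0.35 -0.61  0.12] err world [ 0.0022 -0.0058 -0.0041]
```

Request:
step_arm --steps '[{"x":-0.003,"y":-0.005,"z":-0.002,"ax":0.3,"ay":-0.6,"az":0,"claw":0.0},{"x":0,"y":0,"z":0,"ax":0,"ay":0,"az":0,"claw":0.0},{"x":0,"y":0,"z":0,"ax":0,"ay":0,"az":0,"claw":0.0}]'

```text
time_s: 2.82
ee_pos: [0.4384, -0.2972, 0.0572]
eef_rot: [3.141, 0.002, 2.945]
force: [0.1, -0.3, -0.3]
grip_width: 0.0008
```

```bash
python3 -c "
from h import *
rel([.4375,-.2985,.049],2.941)"
```

```text
t 2.82 pos [ 0.4384 -0.2972  0.0572] rot [3.1414e+00 1.5000e-03 2.9452e+00] F [ 0.15 -0.31 -0.32] w 0.0008
shift tool [ 0.0007 -0.0014  0.0082] turn deg [0.01 0.09 0.24] err world [-0.0009 -0.0013 -0.0082]
```

Now press in small steps.

Request:
step_arm --steps '[{"x":0,"y":-0.001,"z":0.004,"ax":0,"ay":0,"az":0,"claw":0.0},{"x":0,"y":0,"z":0.004,"ax":0,"ay":0,"az":0,"claw":0.0},{"x":0,"y":0,"z":0.003,"ax":0,"ay":0,"az":0,"claw":0.0}]'

```text
time_s: 3.07
ee_pos: [0.4399, -0.2992, 0.0492]
eef_rot: [-3.139, 0.007, 2.946]
force: [-0.3, -0.6, 1.0]
grip_width: 0.0011
```

Request:
step_arm --steps '[{"x":0,"y":0,"z":0.002,"ax":0,"ay":0,"az":0,"claw":0.0},{"x":0,"y":0,"z":0.002,"ax":0,"ay":0,"az":0,"claw":0.0}]'

```text
time_s: 3.23
ee_pos: [0.4406, -0.2995, 0.0455]
eef_rot: [-3.138, 0.009, 2.945]
force: [1.7, 0.8, 4.4]
grip_width: 0.0003
```

Request:
step_arm --steps '[{"x":0,"y":0,"z":0.003,"ax":0,"ay":0,"az":0,"claw":0.0},{"x":0,"y":0,"z":0.003,"ax":0,"ay":0,"az":0,"claw":0.0}]'

```text
time_s: 3.4
ee_pos: [0.4418, -0.2998, 0.0424]
eef_rot: [-3.138, 0.012, 2.945]
force: [-18.7, 15.5, 56.1]
grip_width: 0.0004
```

Request:
step_arm --steps '[{"x":0,"y":0,"z":0.003,"ax":0,"ay":0,"az":0,"claw":0.0},{"x":0,"y":0,"z":0.001,"ax":0,"ay":0,"az":0,"claw":0.0},{"x":0,"y":0,"z":0.001,"ax":0,"ay":0,"az":0,"claw":0.0}]'

```text
time_s: 3.65
ee_pos: [0.4414, -0.2996, 0.0438]
eef_rot: [-3.138, 0.011, 2.946]
force: [-5.4, 4.2, 13.3]
grip_width: 0.0004
```

Request:
step_arm --steps '[{"x":0,"y":0,"z":-0.008,"ax":0,"ay":0,"az":0,"claw":0.0},{"x":0,"y":0,"z":-0.01,"ax":0,"ay":0,"az":0,"claw":0.0},{"x":0,"y":0,"z":-0.005,"ax":0,"ay":0,"az":0,"claw":0.0},{"x":0,"y":0,"z":0,"ax":0,"ay":0,"az":0,"claw":0.0}]'

```text
time_s: 3.98
ee_pos: [0.4407, -0.2995, 0.0684]
eef_rot: [-3.137, 0.01, 2.946]
force: [-0.5, -0.2, 0.5]
grip_width: 0.0004
```

```bash
python3 -c "
from h import *
rel([.446,-.257,.07],2.941)"
```

```text
t 3.98 pos [ 0.4407 -0.2995  0.0684] rot [-3.1374  0.0102  2.9461] F [-0.49 -0.23  0.5 ] w 0.0004
shift tool [ 0.003   0.0427 -0.0018] turn deg [-0.24  0.58  0.29] err world [0.0053 0.0425 0.0016]
```

Request:
step_arm --steps '[{"x":0.001,"y":0.02,"z":-0.001,"ax":-0.2,"ay":0.5,"az":0.2,"claw":0.0},{"x":0.001,"y":0.02,"z":0,"ax":0,"ay":0,"az":0,"claw":0.0},{"x":0,"y":0,"z":0,"ax":0,"ay":0,"az":0,"claw":0.0},{"x":0,"y":0,"z":0,"ax":0,"ay":0,"az":0,"claw":0.0}]'

```text
time_s: 4.32
ee_pos: [0.4465, -0.2592, 0.0689]
eef_rot: [-3.141, 0.001, 2.941]
force: [-0.1, 0.2, -0.6]
grip_width: 0.0004
```

```bash
python3 -c "
from h import *
rel([.446,-.257,.053],2.941)"
```

```text
t 4.32 pos [ 0.4465 -0.2592  0.0689] rot [-3.1408e+00  1.4000e-03  2.9412e+00] F [-0.07  0.17 -0.59] w 0.0004
shift tool [0.001  0.0021 0.0159] turn deg [-0.05  0.08  0.01] err world [-0.0005  0.0022 -0.0159]
```

Request:
step_arm --steps '[{"x":0.001,"y":0.002,"z":0.008,"ax":0,"ay":0,"az":0,"claw":0.0},{"x":0,"y":0,"z":0.008,"ax":0,"ay":0,"az":0,"claw":0.0},{"x":0,"y":0,"z":0,"ax":0,"ay":0,"az":0,"claw":0.0},{"x":0,"y":0,"z":0,"ax":0,"ay":0,"az":0,"claw":0.0}]'

```text
time_s: 4.65
ee_pos: [0.4454, -0.2584, 0.0503]
eef_rot: [-3.141, 0.001, 2.941]
force: [-0.3, 0.7, 0.4]
grip_width: 0.0002
```

Request:
step_arm --steps '[{"x":0,"y":0,"z":0.002,"ax":0,"ay":0,"az":0,"claw":0.0},{"x":0,"y":0,"z":0.002,"ax":0,"ay":0,"az":0,"claw":0.0},{"x":0,"y":0,"z":0.001,"ax":0,"ay":0,"az":0,"claw":0.0}]'

```text
time_s: 4.9
ee_pos: [0.4457, -0.2592, 0.045]
eef_rot: [-3.141, 0.002, 2.939]
force: [0.1, 1.5, 3.5]
grip_width: 0.0004
```

Request:
step_arm --steps '[{"x":0,"y":0,"z":0.001,"ax":0,"ay":0,"az":0,"claw":0.0},{"x":0,"y":0,"z":0.001,"ax":0,"ay":0,"az":0,"claw":0.0}]'

```text
time_s: 5.07
ee_pos: [0.4461, -0.2593, 0.0434]
eef_rot: [-3.141, 0.003, 2.939]
force: [-1.4, 3.8, 11.4]
grip_width: 0.0004
```

Request:
step_arm --steps '[{"x":0,"y":0,"z":0.001,"ax":0,"ay":0,"az":0,"claw":0.0},{"x":0,"y":0,"z":0,"ax":0,"ay":0,"az":0,"claw":0.0}]'

```text
time_s: 5.23
ee_pos: [0.4463, -0.2592, 0.0436]
eef_rot: [-3.141, 0.003, 2.939]
force: [-3.9, 3.3, 6.7]
grip_width: 0.0003
```

Request:
step_arm --steps '[{"x":0,"y":0,"z":-0.01,"ax":0,"ay":0,"az":0,"claw":0.0},{"x":0,"y":0,"z":-0.03,"ax":0,"ay":0,"az":0,"claw":0.0},{"x":0,"y":0,"z":-0.04,"ax":0,"ay":0,"az":0,"claw":0.0},{"x":0,"y":0,"z":-0.04,"ax":0,"ay":0,"az":0,"claw":0.0},{"x":0,"y":0,"z":-0.04,"ax":0,"ay":0,"az":0,"claw":0.0}]'

```text
time_s: 5.65
ee_pos: [0.442, -0.2571, 0.2031]
eef_rot: [3.137, -0.013, 2.939]
force: [0.9, -0.0, -0.2]
grip_width: 0.0002
```

```bash
python3 - <<'E'
from h import *
p,d=vision.camera("top"); z=np.load("top0.npz")
# block edges from top cloud: heights ~.036
C=cloud("top",z['d']); 
m=(C[...,2]>.028)&(C[...,2]<.045)&(C[...,0]>.38)&(C[...,0]<.56)&(C[...,1]>-.05)&(C[...,1]<.22)
m=m.astype(np.uint8); n,l,s,c=cv2.connectedComponentsWithStats(m); i=1+s[1:,4].argmax()
v,u=np.nonzero(l==i); P=onplane("top",np.c_[u,v],.036)[:,:2].astype(np.float32); print(len(P),cv2.minAreaRect(P))
C2=cloud("scene",np.load("scene0.npz")['d'])
m=(C2[...,2]>.028)&(C2[...,2]<.045)&(C2[...,0]>.38)&(C2[...,0]<.56)&(C2[...,1]>-.03)&(C2[...,1]<.19)
print(cv2.minAreaRect(C2[m][:,:2].astype(np.float32)))
w=np.load("w1.npz"); o=dict(ee_pos=w['e'],eef_rot=w['r'])
for uv in [(428,173),(463,170),(508,164)]: pass
print(proj('wrist',np.array([[.478,.125,.09],[.471,.061,.07],[.464,.02,.06]]),o))
rel([.478,.125,.24],1.45)
E
```

```text
892 ((0.4731212854385376, 0.07717288285493851), (0.19534912705421448, 0.0965571328997612), 83.50022888183594)
((0.47394832968711853, 0.07896792888641357), (0.1967223733663559, 0.09607097506523132), 84.53301239013672)
[[545.27429696 170.88255542]
 [476.11878322 172.45534233]
 [437.59124499 171.90988188]]
t 5.7 pos [ 0.4443 -0.2587  0.2117] rot [ 3.1414e+00 -2.1000e-03  2.9394e+00] F [0.67 0.04 8.41] w 0.0006
shift tool [ 0.0441  0.3827 -0.0281] turn deg [-8.000e-02 -1.100e-01  8.534e+01] err world [0.0337 0.3837 0.0283]
```

Request:
step_arm --steps '[{"x":0.004,"y":0.038,"z":-0.006,"ax":0,"ay":0,"az":0,"claw":0.094},{"x":0.004,"y":0.038,"z":-0.006,"ax":0,"ay":0,"az":0,"claw":0.094},{"x":0.004,"y":0.038,"z":-0.006,"ax":0,"ay":0,"az":0,"claw":0.094},{"x":0.004,"y":0.038,"z":-0.006,"ax":0,"ay":0,"az":0,"claw":0.094},{"x":0.004,"y":0.038,"z":-0.006,"ax":0,"ay":0,"az":0,"claw":0.094}]'

```text
time_s: 6.12
ee_pos: [0.4629, -0.0684, 0.2477]
eef_rot: [-3.138, 0.007, 2.929]
force: [0.8, -0.5, 0.3]
grip_width: 0.0305
```

Request:
step_arm --steps '[{"x":0.004,"y":0.038,"z":0,"ax":0,"ay":0,"az":0,"claw":0.094},{"x":0.004,"y":0.038,"z":0,"ax":0,"ay":0,"az":0,"claw":0.094},{"x":0.004,"y":0.038,"z":0,"ax":0,"ay":0,"az":7,"claw":0.094},{"x":0,"y":0,"z":0,"ax":0,"ay":0,"az":7,"claw":0.094},{"x":0,"y":0,"z":0,"ax":0,"ay":0,"az":7,"claw":0.094}]'

```text
time_s: 6.53
ee_pos: [0.4743, 0.0523, 0.2505]
eef_rot: [3.14, 0.013, 2.575]
force: [0.2, -0.2, -0.2]
grip_width: 0.0638
```

Request:
step_arm --steps '[{"x":0,"y":0,"z":0,"ax":0,"ay":0,"az":7,"claw":0.094},{"x":0,"y":0,"z":0,"ax":0,"ay":0,"az":7,"claw":0.094},{"x":0,"y":0,"z":0,"ax":0,"ay":0,"az":7,"claw":0.094},{"x":0,"y":0,"z":0,"ax":0,"ay":0,"az":7,"claw":0.094},{"x":0,"y":0,"z":0,"ax":0,"ay":0,"az":7,"claw":0.094}]'

```text
time_s: 6.95
ee_pos: [0.4737, 0.0538, 0.2516]
eef_rot: [3.132, 0.011, 1.946]
force: [-0.1, -0.3, -0.4]
grip_width: 0.0933
```

Request:
step_arm --steps '[{"x":0,"y":0,"z":0,"ax":0,"ay":0,"az":7,"claw":0.094},{"x":0,"y":0,"z":0,"ax":0,"ay":0,"az":7,"claw":0.094},{"x":0,"y":0,"z":0,"ax":0,"ay":0,"az":7,"claw":0.094},{"x":0,"y":0,"z":0,"ax":0,"ay":0,"az":7,"claw":0.094},{"x":0,"y":0,"z":0,"ax":0,"ay":0,"az":0,"claw":0.094}]'

```text
time_s: 7.37
ee_pos: [0.4732, 0.0532, 0.2526]
eef_rot: [3.127, 0.006, 1.44]
force: [-0.3, -0.6, -0.0]
grip_width: 0.0942
```

```bash
python3 - <<'E'
from h import *
rel([.4787,.1270,.2],1.466)
o=ctrl.get_obs(); p,d=vision.camera("wrist"); np.savez("w2.npz",p=p,d=d,e=o['ee_pos'],r=o['eef_rot']); cv2.imwrite("pics/w2.png",p[:,:,::-1])
E
```

```text
t 7.37 pos [0.4732 0.0532 0.2526] rot [3.1268 0.0058 1.4399] F [-0.26 -0.56 -0.03] w 0.0942
shift tool [ 0.0742 -0.005   0.0521] turn deg [ 0.84  0.34 -1.49] err world [ 0.0055  0.0738 -0.0526]
```

View pics/w2.png

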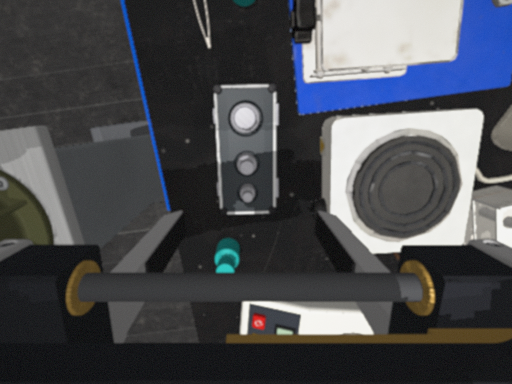

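```bash
python3 - <<'E'
from h import *
z=np.load("w2.npz"); o=dict(ee_pos=z['e'],eef_rot=z['r']); p=z['p']; C=cloud('wrist',z['d'],o)
cv2.imwrite("pics/w2c.png",cv2.resize(p[75:220,190:300][:,:,::-1],None,fx=4,fy=4,interpolation=cv2.INTER_CUBIC))
m=(C[...,2]>.026)&(C[...,2]<.1); m[:, :200]=0; m[:,292:]=0; m[:70]=0;m[222:]=0
q=C[m]; t=q[q[:,2]<.045]; print(len(t),cv2.minAreaRect(t[:,:2].astype(np.float32)))
h=q[q[:,2]>.082]; print("head",len(h),h.mean(0),h.min(0),h.max(0), cv2.minEnclosingCircle(h[:,:2].astype(np.float32)))
g=cv2.cvtColor(p,cv2.COLOR_RGB2GRAY)[95:140,222:268]
ci=cv2.HoughCircles(cv2.resize(g,None,fx=4,fy=4,interpolation=cv2.INTER_CUBIC),cv2.HOUGH_GRADIENT,1,30,param1=80,param2=20,minRadius=35,maxRadius=75)
print(ci)
if ci is not None:
  for x,y,r in ci[0][:4]: print(x/4+222,y/4+95,r/4,onplane('wrist',(x/4+222-.4,y/4+95-.4),.092,o)[0])
E
```

```text
6460 ((0.47465792298316956, 0.07735676318407059), (0.19462871551513672, 0.09412509202957153), 83.7680435180664)
head 383 [0.47921682 0.12781061 0.09177626] [0.46603871 0.11477994 0.08908826] [0.4925835  0.14085162 0.09431636] ((0.4792105257511139, 0.12757714092731476), 0.013559755869209766)
[[[93.5 91.5 60.7]]]
245.375 117.875 15.175 [0.48015738 0.12787224 0.092     ]
```

View pics/w2c.png

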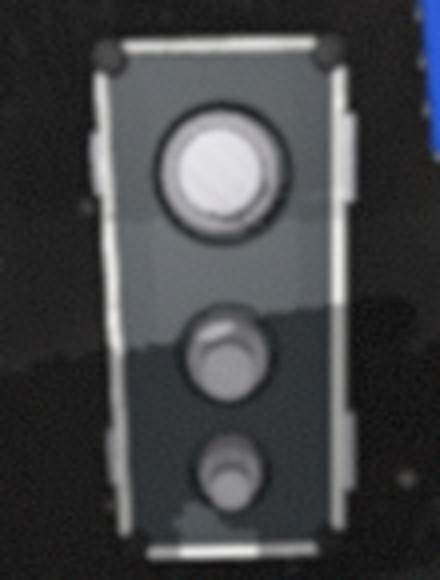

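Request:
step_arm --steps '[{"x":0.037,"y":-0.002,"z":0,"ax":0.8,"ay":0.3,"az":-1.5,"claw":0.094},{"x":0.037,"y":-0.002,"z":0.02,"ax":0,"ay":0,"az":0,"claw":0.094},{"x":0,"y":0,"z":0.035,"ax":0,"ay":0,"az":0,"claw":0.094},{"x":0,"y":0,"z":0.03,"ax":0,"ay":0,"az":0,"claw":0.094},{"x":0,"y":0,"z":0,"ax":0,"ay":0,"az":0,"claw":0.094}]'

```text
time_s: 7.83
ee_pos: [0.4785, 0.1298, 0.167]
eef_rot: [3.135, -0.0, 1.498]
force: [0.0, -0.8, -0.9]
grip_width: 0.0938
```

```bash
python3 -c "
from h import *
rel([.4793,.1276,.112],1.466)"
```

```text
t 7.83 pos [0.4785 0.1298 0.167 ] rot [ 3.1354e+00 -2.0000e-04  1.4978e+00] F [ 0.   -0.75 -0.87] w 0.0938
shift tool [-0.0022  0.0006  0.055 ] turn deg [ 0.36 -0.02  1.82] err world [ 0.0008 -0.0022 -0.055 ]
```

Request:
step_arm --steps '[{"x":-0.002,"y":0.001,"z":0.025,"ax":0.4,"ay":0,"az":1.8,"claw":0.094},{"x":0,"y":0,"z":0.03,"ax":0,"ay":0,"az":0,"claw":0.094},{"x":0,"y":0,"z":0,"ax":0,"ay":0,"az":0,"claw":0.094},{"x":0,"y":0,"z":0,"ax":0,"ay":0,"az":0,"claw":0.094}]'

```text
time_s: 8.17
ee_pos: [0.4812, 0.1275, 0.1153]
eef_rot: [3.14, -0.001, 1.479]
force: [-0.1, -0.0, 0.0]
grip_width: 0.0941
```

```bash
python3 -c "
from h import *
rel([.4793,.1276,.062],1.466)"
```

```text
t 8.17 pos [0.4812 0.1275 0.1153] rot [ 3.1398e+00 -7.0000e-04  1.4787e+00] F [-0.12 -0.03  0.01] w 0.0941
shift tool [-0.0001 -0.0019  0.0533] turn deg [ 0.1  -0.04  0.73] err world [-0.0019  0.0001 -0.0533]
```

Request:
step_arm --steps '[{"x":0,"y":-0.002,"z":0.02,"ax":0.1,"ay":0,"az":0.7,"claw":0.094},{"x":0,"y":0,"z":0.018,"ax":0,"ay":0,"az":0,"claw":0.094},{"x":0,"y":0,"z":0.01,"ax":0,"ay":0,"az":0,"claw":0.094},{"x":0,"y":0,"z":0,"ax":0,"ay":0,"az":0,"claw":0.094},{"x":0,"y":0,"z":0,"ax":0,"ay":0,"az":0,"claw":0.094}]'

```text
time_s: 8.58
ee_pos: [0.4845, 0.1279, 0.0769]
eef_rot: [3.13, -0.004, 1.473]
force: [0.1, -1.2, 0.2]
grip_width: 0.0938
```

```bash
python3 -c "
from h import *
rel([.4793,.1276,.062],1.466)"
```

```text
t 8.58 pos [0.4845 0.1279 0.0769] rot [ 3.1298 -0.0039  1.4725] F [ 0.11 -1.23  0.25] w 0.0938
shift tool [-0.0008 -0.0053  0.0148] turn deg [ 0.67 -0.23  0.37] err world [-0.0052 -0.0003 -0.0149]
```

Request:
step_arm --steps '[{"x":-0.001,"y":-0.005,"z":0.008,"ax":0.7,"ay":-0.2,"az":0.3,"claw":0.094},{"x":0,"y":0,"z":0.006,"ax":0,"ay":0,"az":0,"claw":0.094},{"x":0,"y":0,"z":0,"ax":0,"ay":0,"az":0,"claw":0.094},{"x":0,"y":0,"z":0,"ax":0,"ay":0,"az":0,"claw":0.094}]'

```text
time_s: 8.92
ee_pos: [0.4809, 0.1276, 0.0655]
eef_rot: [3.139, -0.002, 1.468]
force: [-0.4, 0.2, 0.4]
grip_width: 0.094
```

```bash
python3 -c "
from h import *
rel([.4793,.1276,.061],1.466)"
```

```text
t 8.92 pos [0.4809 0.1276 0.0655] rot [ 3.1386e+00 -1.5000e-03  1.4677e+00] F [-0.35  0.15  0.36] w 0.094
shift tool [-0.0002 -0.0016  0.0045] turn deg [ 0.17 -0.09  0.1 ] err world [-0.0016 -0.     -0.0045]
```

Request:
step_arm --steps '[{"x":0,"y":-0.0015,"z":0.004,"ax":0.2,"ay":-0.1,"az":0.1,"claw":0.06},{"x":0,"y":0,"z":0,"ax":0,"ay":0,"az":0,"claw":0.05},{"x":0,"y":0,"z":0,"ax":0,"ay":0,"az":0,"claw":0.04},{"x":0,"y":0,"z":0,"ax":0,"ay":0,"az":0,"claw":0.04},{"x":0,"y":0,"z":0,"ax":0,"ay":0,"az":0,"claw":0.04}]' --grip_force 20

```text
time_s: 9.33
ee_pos: [0.4794, 0.1279, 0.0616]
eef_rot: [-3.141, 0.0, 1.466]
force: [-0.1, -0.4, 0.4]
grip_width: 0.0642
```

Request:
step_arm --steps '[{"x":0,"y":0,"z":0,"ax":0,"ay":0,"az":0,"claw":0.04},{"x":0,"y":0,"z":0,"ax":0,"ay":0,"az":0,"claw":0.04}]'

```text
time_s: 9.5
ee_pos: [0.4795, 0.1279, 0.0617]
eef_rot: [-3.141, 0.0, 1.466]
force: [0.1, 0.3, -0.2]
grip_width: 0.0508
```

```bash
python3 -c "
from h import *
rel([.4793,.1276,.061],1.466)"
```

```text
t 9.5 pos [0.4795 0.1279 0.0617] rot [-3.1414e+00  2.0000e-04  1.4661e+00] F [ 0.14  0.31 -0.21] w 0.0508
shift tool [-0.0003 -0.0002  0.0007] turn deg [-0.01  0.01  0.  ] err world [-0.0002 -0.0003 -0.0007]
```

Well aligned; close.

Request:
step_arm --steps '[{"x":0,"y":0,"z":0,"ax":0,"ay":0,"az":0,"claw":0.03},{"x":0,"y":0,"z":0,"ax":0,"ay":0,"az":0,"claw":0.03},{"x":0,"y":0,"z":0,"ax":0,"ay":0,"az":0,"claw":0.02},{"x":0,"y":0,"z":0,"ax":0,"ay":0,"az":0,"claw":0.02},{"x":0,"y":0,"z":0,"ax":0,"ay":0,"az":0,"claw":0.01}]'

```text
time_s: 9.92
ee_pos: [0.4794, 0.1279, 0.0618]
eef_rot: [-3.141, 0.0, 1.466]
force: [0.3, -0.4, -0.3]
grip_width: 0.0266
```

Request:
step_arm --steps '[{"x":0,"y":0,"z":0,"ax":0,"ay":0,"az":0,"claw":0.01},{"x":0,"y":0,"z":0,"ax":0,"ay":0,"az":0,"claw":0.01}]'

```text
time_s: 10.08
ee_pos: [0.4794, 0.1279, 0.0618]
eef_rot: [-3.141, 0.0, 1.466]
force: [-0.8, 0.3, -0.2]
grip_width: 0.0268
```

Request:
step_arm --steps '[{"x":0,"y":0,"z":-0.008,"ax":0,"ay":0,"az":0,"claw":0.01},{"x":0,"y":0,"z":-0.015,"ax":0,"ay":0,"az":0,"claw":0.01},{"x":0,"y":0,"z":-0.02,"ax":0,"ay":0,"az":0,"claw":0.01},{"x":0,"y":0,"z":-0.025,"ax":0,"ay":0,"az":0,"claw":0.01},{"x":0,"y":0,"z":-0.025,"ax":0,"ay":0,"az":0,"claw":0.01}]'

```text
time_s: 10.5
ee_pos: [0.4754, 0.1271, 0.153]
eef_rot: [-3.127, 0.005, 1.466]
force: [-0.4, 0.1, -5.3]
grip_width: 0.0268
```

Request:
step_arm --steps '[{"x":0,"y":0,"z":-0.025,"ax":0,"ay":0,"az":0,"claw":0.01},{"x":0,"y":0,"z":-0.02,"ax":0,"ay":0,"az":0,"claw":0.01},{"x":0,"y":0,"z":0,"ax":0,"ay":0,"az":0,"claw":0.01}]'

```text
time_s: 10.75
ee_pos: [0.4765, 0.1272, 0.205]
eef_rot: [-3.131, 0.003, 1.466]
force: [0.4, -0.0, -4.5]
grip_width: 0.0267
```

```bash
python3 - <<'E'
from h import *
rel([.6015,-.3105,.2],1.466)
o=ctrl.get_obs(); p,d=vision.camera("wrist"); cv2.imwrite("pics/w3.png",p[:,:,::-1])
E
```

```text
t 10.75 pos [0.4765 0.1272 0.205 ] rot [-3.1314  0.0033  1.466 ] F [ 0.35 -0.02 -4.53] w 0.0267
shift tool [-0.4222  0.1702  0.0046] turn deg [-0.58  0.19  0.  ] err world [ 0.125  -0.4377 -0.005 ]
```

View pics/w3.png

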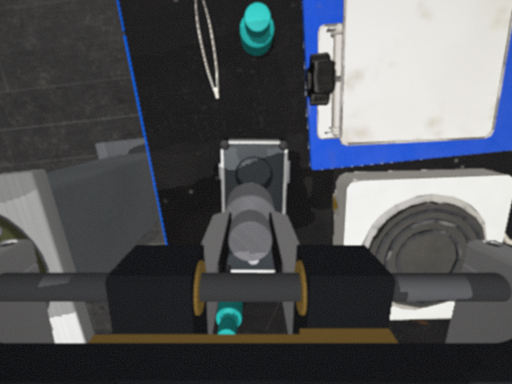

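Request:
step_arm --steps '[{"x":-0.015,"y":0.006,"z":0,"ax":-0.3,"ay":0.1,"az":0,"claw":0.01},{"x":-0.025,"y":0.01,"z":0,"ax":-0.3,"ay":0.1,"az":0,"claw":0.01},{"x":-0.03,"y":0.012,"z":0,"ax":0,"ay":0,"az":0,"claw":0.01},{"x":-0.03,"y":0.012,"z":0,"ax":0,"ay":0,"az":0,"claw":0.01},{"x":-0.03,"y":0.012,"z":0,"ax":0,"ay":0,"az":0,"claw":0.01}]'

```text
time_s: 11.22
ee_pos: [0.5111, -0.0075, 0.1948]
eef_rot: [-3.13, 0.0, 1.474]
force: [0.7, 0.0, -3.7]
grip_width: 0.0268
```

Request:
step_arm --steps '[{"x":-0.03,"y":0.012,"z":0,"ax":0,"ay":0,"az":0,"claw":0.01},{"x":-0.03,"y":0.012,"z":0,"ax":0,"ay":0,"az":0,"claw":0.01},{"x":-0.03,"y":0.012,"z":0,"ax":0,"ay":0,"az":0,"claw":0.01},{"x":-0.03,"y":0.012,"z":0,"ax":0,"ay":0,"az":0,"claw":0.01},{"x":-0.03,"y":0.012,"z":0,"ax":0,"ay":0,"az":0,"claw":0.01}]'

```text
time_s: 11.63
ee_pos: [0.5535, -0.1699, 0.1828]
eef_rot: [-3.116, -0.002, 1.475]
force: [1.2, 1.0, -4.7]
grip_width: 0.0264
```

```bash
python3 -c "
from h import *
rel([.6015,-.3105,.18],1.466)"
```

```text
t 11.63 pos [ 0.5535 -0.1699  0.1828] rot [-3.1158e+00 -2.3000e-03  1.4747e+00] F [ 1.18  0.97 -4.66] w 0.0264
shift tool [-0.1354  0.0613  0.0009] turn deg [-1.48 -0.13  0.5 ] err world [ 0.048  -0.1406 -0.0028]
```

Request:
step_arm --steps '[{"x":-0.03,"y":0.014,"z":-0.005,"ax":-1,"ay":0,"az":0.3,"claw":0.01},{"x":-0.03,"y":0.014,"z":-0.005,"ax":-0.5,"ay":0,"az":0.2,"claw":0.01},{"x":-0.025,"y":0.012,"z":-0.002,"ax":0,"ay":0,"az":0,"claw":0.01},{"x":-0.02,"y":0.01,"z":0,"ax":0,"ay":0,"az":0,"claw":0.01},{"x":0,"y":0,"z":0,"ax":0,"ay":0,"az":0,"claw":0.01}]'

```text
time_s: 12.05
ee_pos: [0.5901, -0.2898, 0.18]
eef_rot: [-3.127, -0.007, 1.46]
force: [-0.7, 0.3, -5.5]
grip_width: 0.0269
```

```bash
python3 -c "
from h import *
rel([.6015,-.3105,.15],1.466)"
```

```text
t 12.05 pos [ 0.5901 -0.2898  0.18  ] rot [-3.1272 -0.007   1.4604] F [-0.66  0.34 -5.46] w 0.0269
shift tool [-0.0195  0.014   0.0297] turn deg [-0.82 -0.4  -0.32] err world [ 0.0114 -0.0207 -0.03  ]
```

Request:
step_arm --steps '[{"x":-0.012,"y":0.008,"z":0.005,"ax":-0.8,"ay":-0.4,"az":-0.3,"claw":0.01},{"x":-0.008,"y":0.006,"z":0.006,"ax":0,"ay":0,"az":0,"claw":0.01},{"x":0,"y":0,"z":0.005,"ax":0,"ay":0,"az":0,"claw":0.01},{"x":0,"y":0,"z":0,"ax":0,"ay":0,"az":0,"claw":0.01},{"x":0,"y":0,"z":0,"ax":0,"ay":0,"az":0,"claw":0.01}]'

```text
time_s: 12.47
ee_pos: [0.5988, -0.3107, 0.1513]
eef_rot: [-3.128, -0.006, 1.464]
force: [0.1, 0.8, -5.6]
grip_width: 0.0267
```

```bash
python3 -c "
from h import *
rel([.6015,-.3105,.135],1.466)"
```

```text
t 12.47 pos [ 0.5988 -0.3107  0.1513] rot [-3.1278 -0.0063  1.4639] F [ 0.14  0.77 -5.65] w 0.0267
shift tool [0.0004 0.0029 0.0163] turn deg [-0.79 -0.36 -0.12] err world [ 0.0027  0.0002 -0.0163]
```

Request:
step_arm --steps '[{"x":0,"y":0.003,"z":0.002,"ax":-0.8,"ay":-0.4,"az":-0.1,"claw":0.01},{"x":0,"y":0,"z":0.002,"ax":-0.4,"ay":-0.2,"az":0,"claw":0.01}]'

```text
time_s: 12.63
ee_pos: [0.6017, -0.3099, 0.1465]
eef_rot: [3.134, 0.004, 1.467]
force: [0.8, 0.0, -5.4]
grip_width: 0.0266
```

```bash
python3 -c "
from h import *
rel([.6015,-.3105,.135],1.466)"
```

```text
t 12.63 pos [ 0.6017 -0.3099  0.1465] rot [3.134  0.0042 1.4666] F [ 0.78  0.01 -5.43] w 0.0266
shift tool [-0.0006 -0.0002  0.0115] turn deg [0.43 0.24 0.04] err world [-0.0002 -0.0006 -0.0115]
```

Request:
step_arm --steps '[{"x":0,"y":0,"z":0.003,"ax":0.3,"ay":0.2,"az":0,"claw":0.01},{"x":0,"y":0,"z":0.003,"ax":0,"ay":0,"az":0,"claw":0.01},{"x":0,"y":0,"z":0.001,"ax":0,"ay":0,"az":0,"claw":0.01}]'

```text
time_s: 12.88
ee_pos: [0.6018, -0.3086, 0.1396]
eef_rot: [3.138, 0.001, 1.468]
force: [-0.9, 0.6, -4.7]
grip_width: 0.027
```

```bash
python3 -c "
from h import *
rel([.6015,-.3105,.127],1.466)"
```

```text
t 12.88 pos [ 0.6018 -0.3086  0.1396] rot [3.1381e+00 1.1000e-03 1.4680e+00] F [-0.89  0.61 -4.69] w 0.027
shift tool [-0.002  -0.0002  0.0126] turn deg [0.2  0.06 0.11] err world [-0.0003 -0.0019 -0.0126]
```

Request:
step_arm --steps '[{"x":-0.002,"y":0,"z":0.003,"ax":0.2,"ay":0,"az":0.1,"claw":0.01},{"x":0,"y":0,"z":0.003,"ax":0,"ay":0,"az":0,"claw":0.01},{"x":0,"y":0,"z":0.002,"ax":0,"ay":0,"az":0,"claw":0.01}]'

```text
time_s: 13.13
ee_pos: [0.6018, -0.3107, 0.1316]
eef_rot: [3.141, 0.002, 1.466]
force: [0.0, -0.1, -5.5]
grip_width: 0.0267
```

```bash
python3 -c "
from h import *
rel([.6015,-.3105,.125],1.466)"
```

```text
t 13.13 pos [ 0.6018 -0.3107  0.1316] rot [3.1410e+00 1.5000e-03 1.4664e+00] F [ 0.01 -0.13 -5.53] w 0.0267
shift tool [ 0.0002 -0.0003  0.0066] turn deg [0.03 0.09 0.02] err world [-0.0003  0.0002 -0.0066]
```

Request:
step_arm --steps '[{"x":0,"y":0,"z":0.002,"ax":0,"ay":0,"az":0,"claw":0.01},{"x":0,"y":0,"z":0.0015,"ax":0,"ay":0,"az":0,"claw":0.01},{"x":0,"y":0,"z":0.001,"ax":0,"ay":0,"az":0,"claw":0.01}]'

```text
time_s: 13.38
ee_pos: [0.6017, -0.3108, 0.1262]
eef_rot: [3.141, 0.001, 1.466]
force: [0.1, 0.3, -5.7]
grip_width: 0.0268
```

Request:
step_arm --steps '[{"x":0,"y":0,"z":0.001,"ax":0,"ay":0,"az":0,"claw":0.01},{"x":0,"y":0,"z":0.001,"ax":0,"ay":0,"az":0,"claw":0.01}]'

```text
time_s: 13.55
ee_pos: [0.6017, -0.3108, 0.1239]
eef_rot: [3.141, 0.001, 1.466]
force: [-0.1, -1.4, -3.4]
grip_width: 0.027
```

Request:
step_arm --steps '[{"x":0,"y":0,"z":0.001,"ax":0,"ay":0,"az":0,"claw":0.01},{"x":0,"y":0,"z":0.0005,"ax":0,"ay":0,"az":0,"claw":0.01}]'

```text
time_s: 13.72
ee_pos: [0.6017, -0.3111, 0.1228]
eef_rot: [3.141, 0.002, 1.466]
force: [-0.7, 1.1, -1.6]
grip_width: 0.0265
```

Request:
step_arm --steps '[{"x":0,"y":0,"z":0.0005,"ax":0,"ay":0,"az":0,"claw":0.01}]'

```text
time_s: 13.8
ee_pos: [0.6018, -0.3111, 0.1226]
eef_rot: [3.141, 0.002, 1.466]
force: [-2.0, -0.2, -2.0]
grip_width: 0.0266
```

Request:
step_arm --steps '[{"x":0,"y":0,"z":0.001,"ax":0,"ay":0,"az":0,"claw":0.01},{"x":0,"y":0,"z":0.0005,"ax":0,"ay":0,"az":0,"claw":0.01}]'

```text
time_s: 13.97
ee_pos: [0.6018, -0.3112, 0.1216]
eef_rot: [3.14, 0.002, 1.466]
force: [-2.7, 0.6, -0.4]
grip_width: 0.0263
```

Request:
step_arm --steps '[{"x":0,"y":0,"z":0,"ax":0,"ay":0,"az":0,"claw":0.03},{"x":0,"y":0,"z":0,"ax":0,"ay":0,"az":0,"claw":0.035},{"x":0,"y":0,"z":0,"ax":0,"ay":0,"az":0,"claw":0.06},{"x":0,"y":0,"z":0,"ax":0,"ay":0,"az":0,"claw":0.07},{"x":0,"y":0,"z":0,"ax":0,"ay":0,"az":0,"claw":0.07}]'

```text
time_s: 14.38
ee_pos: [0.6029, -0.3116, 0.1232]
eef_rot: [3.136, 0.004, 1.466]
force: [-0.6, -0.1, -0.2]
grip_width: 0.0515
```

Request:
step_arm --steps '[{"x":0,"y":0,"z":0,"ax":0,"ay":0,"az":0,"claw":0.07},{"x":0,"y":0,"z":-0.005,"ax":0,"ay":0,"az":0,"claw":0.07}]'

```text
time_s: 14.55
ee_pos: [0.6027, -0.3114, 0.1276]
eef_rot: [3.137, 0.003, 1.466]
force: [-0.1, 0.3, 0.2]
grip_width: 0.0648
```

```bash
python3 - <<'E'
from h import *
rel([.6018,-.3112,.24],1.466)
E
```

```text
t 14.55 pos [ 0.6027 -0.3114  0.1276] rot [3.1373 0.0032 1.4661] F [-0.13  0.28  0.23] w 0.0648
shift tool [-0.0002 -0.0005 -0.1124] turn deg [0.25 0.19 0.  ] err world [-0.0009  0.0002  0.1124]
```

Request:
step_arm --steps '[{"x":0,"y":0,"z":-0.015,"ax":0,"ay":0,"az":0,"claw":0.07},{"x":0,"y":0,"z":-0.025,"ax":0,"ay":0,"az":0,"claw":0.07},{"x":0,"y":0,"z":-0.035,"ax":0,"ay":0,"az":0,"claw":0.07},{"x":0,"y":0,"z":-0.035,"ax":0,"ay":0,"az":0,"claw":0.07},{"x":0,"y":0,"z":0,"ax":0,"ay":0,"az":0,"claw":0.07}]'

```text
time_s: 14.97
ee_pos: [0.6016, -0.3106, 0.2428]
eef_rot: [3.14, 0.002, 1.466]
force: [-0.5, -0.1, 2.0]
grip_width: 0.0697
```

```bash
python3 - <<'E'
from h import *
rel([.4295,-.341,.2],2.941)
o=ctrl.get_obs(); p,d=vision.camera("scene"); cv2.imwrite("pics/s2.png",cv2.resize(p[150:290,200:400][:,:,::-1],None,fx=3.5,fy=3.5))
E
```

```text
t 14.97 pos [ 0.6016 -0.3106  0.2428] rot [3.1397e+00 2.1000e-03 1.4661e+00] F [-0.53 -0.09  2.05] w 0.0697
shift tool [-0.0482 -0.1681  0.0426] turn deg [  0.     0.18 -84.51] err world [-0.1721 -0.0304 -0.0428]
```

View pics/s2.png

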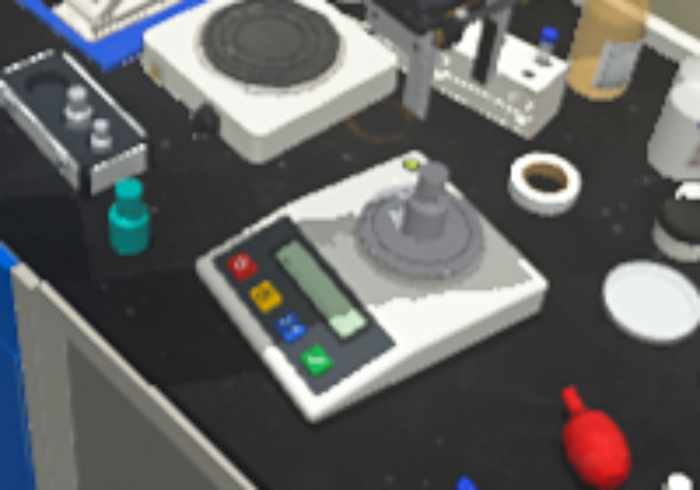

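Request:
step_arm --steps '[{"x":-0.01,"y":-0.035,"z":0,"ax":0,"ay":0,"az":0,"claw":0.0},{"x":-0.01,"y":-0.035,"z":0,"ax":0,"ay":0,"az":0,"claw":0.0},{"x":-0.01,"y":-0.035,"z":0,"ax":0,"ay":0,"az":0,"claw":0.0},{"x":-0.01,"y":-0.035,"z":0,"ax":0,"ay":0,"az":0,"claw":0.0},{"x":-0.008,"y":-0.028,"z":0,"ax":0,"ay":0,"az":-7,"claw":0.0}]'

```text
time_s: 15.43
ee_pos: [0.4255, -0.3382, 0.2325]
eef_rot: [-3.135, -0.004, 1.592]
force: [0.1, -0.9, 0.4]
grip_width: 0.0403
```

Request:
step_arm --steps '[{"x":0,"y":0,"z":0,"ax":0,"ay":0,"az":-7,"claw":0.0},{"x":0,"y":0,"z":0,"ax":0,"ay":0,"az":-7,"claw":0.0},{"x":0,"y":0,"z":0,"ax":0,"ay":0,"az":-7,"claw":0.0},{"x":0,"y":0,"z":0,"ax":0,"ay":0,"az":-7,"claw":0.0},{"x":0,"y":0,"z":0,"ax":0,"ay":0,"az":-7,"claw":0.0}]'

```text
time_s: 15.85
ee_pos: [0.4182, -0.3388, 0.2299]
eef_rot: [-3.137, -0.012, 2.22]
force: [0.0, -0.8, 0.2]
grip_width: 0.0068
```

Request:
step_arm --steps '[{"x":0,"y":0,"z":0,"ax":0,"ay":0,"az":-7,"claw":0.0},{"x":0,"y":0,"z":0,"ax":0,"ay":0,"az":-7,"claw":0.0},{"x":0,"y":0,"z":0,"ax":0,"ay":0,"az":-7,"claw":0.0},{"x":0,"y":0,"z":0,"ax":0,"ay":0,"az":-7,"claw":0.0},{"x":0,"y":0,"z":0,"ax":0,"ay":0,"az":-7,"claw":0.0}]'

```text
time_s: 16.27
ee_pos: [0.4168, -0.3378, 0.2258]
eef_rot: [3.136, -0.017, 2.845]
force: [0.9, -0.9, -0.1]
grip_width: 0.0007
```

```bash
python3 -c "
from h import *
rel([.4295,-.341,.1],2.941)"
```

```text
t 16.27 pos [ 0.4168 -0.3378  0.2258] rot [ 3.1356 -0.017   2.8454] F [ 0.94 -0.95 -0.08] w 0.0007
shift tool [-1.530e-02 -1.000e-04  1.255e-01] turn deg [ 0.39 -0.96 -5.48] err world [ 0.0127 -0.0032 -0.1258]
```

Request:
step_arm --steps '[{"x":-0.014,"y":0,"z":0.01,"ax":0.4,"ay":-1,"az":-4,"claw":0.0},{"x":0,"y":0,"z":0.035,"ax":0,"ay":0,"az":0,"claw":0.0},{"x":0,"y":0,"z":0.035,"ax":0,"ay":0,"az":0,"claw":0.0},{"x":0,"y":0,"z":0.02,"ax":0,"ay":0,"az":0,"claw":0.0},{"x":0,"y":0,"z":0,"ax":0,"ay":0,"az":0,"claw":0.0}]'

```text
time_s: 16.68
ee_pos: [0.4298, -0.3412, 0.12]
eef_rot: [-3.141, 0.001, 2.929]
force: [-0.2, 0.6, 0.1]
grip_width: 0.0006
```

```bash
python3 -c "
from h import *
rel([.4295,-.341,.058],2.941)"
```

```text
t 16.68 pos [ 0.4298 -0.3412  0.12  ] rot [-3.1408e+00  1.3000e-03  2.9285e+00] F [-0.23  0.59  0.14] w 0.0006
shift tool [0.0004 0.0002 0.062 ] turn deg [-0.04  0.07 -0.71] err world [-0.0003  0.0002 -0.062 ]
```

Request:
step_arm --steps '[{"x":0,"y":0,"z":0.025,"ax":0,"ay":0,"az":-0.7,"claw":0.0},{"x":0,"y":0,"z":0.02,"ax":0,"ay":0,"az":0,"claw":0.0},{"x":0,"y":0,"z":0.006,"ax":0,"ay":0,"az":0,"claw":0.0},{"x":0,"y":0,"z":0,"ax":0,"ay":0,"az":0,"claw":0.0}]'

```text
time_s: 17.02
ee_pos: [0.4298, -0.3412, 0.0687]
eef_rot: [-3.141, 0.001, 2.941]
force: [0.5, 0.6, -0.4]
grip_width: 0.0002
```

```bash
python3 -c "
from h import *
rel([.4295,-.341,.051],2.941)"
```

```text
t 17.02 pos [ 0.4298 -0.3412  0.0687] rot [-3.1412e+00  6.0000e-04  2.9411e+00] F [ 0.53  0.63 -0.43] w 0.0002
shift tool [0.0004 0.0001 0.0177] turn deg [-0.02  0.04  0.01] err world [-0.0003  0.0002 -0.0177]
```

Request:
step_arm --steps '[{"x":0,"y":0,"z":0.009,"ax":0,"ay":0,"az":0,"claw":0.0},{"x":0,"y":0,"z":0.007,"ax":0,"ay":0,"az":0,"claw":0.0},{"x":0,"y":0,"z":0.003,"ax":0,"ay":0,"az":0,"claw":0.0},{"x":0,"y":0,"z":0.002,"ax":0,"ay":0,"az":0,"claw":0.0}]'

```text
time_s: 17.35
ee_pos: [0.4313, -0.3425, 0.0502]
eef_rot: [-3.139, 0.005, 2.941]
force: [0.3, 0.9, -0.1]
grip_width: 0.0005
```

Request:
step_arm --steps '[{"x":0,"y":0,"z":0.002,"ax":0,"ay":0,"az":0,"claw":0.0},{"x":0,"y":0,"z":0.001,"ax":0,"ay":0,"az":0,"claw":0.0}]'

```text
time_s: 17.52
ee_pos: [0.4318, -0.3428, 0.0477]
eef_rot: [-3.138, 0.006, 2.941]
force: [-0.1, 1.6, 1.8]
grip_width: 0.0003
```

Request:
step_arm --steps '[{"x":0,"y":0,"z":0.001,"ax":0,"ay":0,"az":0,"claw":0.0},{"x":0,"y":0,"z":0.001,"ax":0,"ay":0,"az":0,"claw":0.0},{"x":0,"y":0,"z":0.001,"ax":0,"ay":0,"az":0,"claw":0.0}]'

```text
time_s: 17.77
ee_pos: [0.4323, -0.3429, 0.0455]
eef_rot: [-3.138, 0.008, 2.941]
force: [0.1, 2.1, 2.7]
grip_width: 0.0006
```

Request:
step_arm --steps '[{"x":0,"y":0,"z":0.001,"ax":0,"ay":0,"az":0,"claw":0.0},{"x":0,"y":0,"z":0.001,"ax":0,"ay":0,"az":0,"claw":0.0}]'

```text
time_s: 17.93
ee_pos: [0.4326, -0.343, 0.0441]
eef_rot: [-3.137, 0.009, 2.941]
force: [-1.9, 3.5, 11.5]
grip_width: 0.0009
```

Bottomed. Hold a moment, then release.

Request:
step_arm --steps '[{"x":0,"y":0,"z":0,"ax":0,"ay":0,"az":0,"claw":0.0},{"x":0,"y":0,"z":0,"ax":0,"ay":0,"az":0,"claw":0.0}]'

```text
time_s: 18.1
ee_pos: [0.4326, -0.343, 0.0445]
eef_rot: [-3.137, 0.009, 2.941]
force: [-0.9, 1.6, 3.5]
grip_width: 0.0005
```

Request:
step_arm --steps '[{"x":0,"y":0,"z":-0.01,"ax":0,"ay":0,"az":0,"claw":0.0},{"x":0,"y":0,"z":-0.04,"ax":0,"ay":0,"az":0,"claw":0.0},{"x":0,"y":0,"z":-0.04,"ax":0,"ay":0,"az":0,"claw":0.0},{"x":0,"y":0,"z":-0.04,"ax":0,"ay":0,"az":0,"claw":0.0},{"x":0,"y":0,"z":-0.04,"ax":0,"ay":0,"az":7,"claw":0.094}]'

```text
time_s: 18.52
ee_pos: [0.428, -0.3397, 0.2138]
eef_rot: [3.139, -0.007, 2.821]
force: [1.2, 0.1, -0.1]
grip_width: 0.0044
```

Request:
step_arm --steps '[{"x":0,"y":0,"z":-0.025,"ax":0,"ay":0,"az":7,"claw":0.094},{"x":0,"y":0,"z":0,"ax":0,"ay":0,"az":7,"claw":0.094},{"x":0,"y":0,"z":0,"ax":0,"ay":0,"az":7,"claw":0.094},{"x":0,"y":0,"z":0,"ax":0,"ay":0,"az":7,"claw":0.094},{"x":0,"y":0,"z":0,"ax":0,"ay":0,"az":7,"claw":0.094}]'

```text
time_s: 18.93
ee_pos: [0.4291, -0.3415, 0.2551]
eef_rot: [3.14, 0.012, 2.193]
force: [-0.2, -0.6, -0.8]
grip_width: 0.0368
```

Request:
step_arm --steps '[{"x":0,"y":0,"z":0,"ax":0,"ay":0,"az":7,"claw":0.094},{"x":0,"y":0,"z":0,"ax":0,"ay":0,"az":7,"claw":0.094},{"x":0,"y":0,"z":0,"ax":0,"ay":0,"az":7,"claw":0.094},{"x":0,"y":0,"z":0,"ax":0,"ay":0,"az":7,"claw":0.094},{"x":0,"y":0,"z":0,"ax":0,"ay":0,"az":7,"claw":0.094}]'

```text
time_s: 19.35
ee_pos: [0.4283, -0.3416, 0.2583]
eef_rot: [3.133, 0.011, 1.568]
force: [0.3, 0.6, -0.5]
grip_width: 0.0702
```

```bash
python3 -c "
from h import *
rel([.6018,-.3112,.235],1.466)"
```

```text
t 19.35 pos [ 0.4283 -0.3416  0.2583] rot [3.1327 0.0108 1.5677] F [ 0.28  0.59 -0.51] w 0.0702
shift tool [0.0312 0.1732 0.0245] turn deg [0.54 0.59 5.83] err world [ 0.1735  0.0304 -0.0233]
```

Request:
step_arm --steps '[{"x":0.006,"y":0.035,"z":0,"ax":0.5,"ay":0.6,"az":5,"claw":0.094},{"x":0.003,"y":0.035,"z":0,"ax":0,"ay":0,"az":0,"claw":0.094},{"x":0.003,"y":0.035,"z":0,"ax":0,"ay":0,"az":0,"claw":0.094},{"x":0.003,"y":0.035,"z":0,"ax":0,"ay":0,"az":0,"claw":0.094},{"x":0.003,"y":0.02,"z":0,"ax":0,"ay":0,"az":0,"claw":0.094}]'

```text
time_s: 19.77
ee_pos: [0.5906, -0.3371, 0.2629]
eef_rot: [3.14, 0.002, 1.46]
force: [-1.1, 0.2, 0.1]
grip_width: 0.094
```

Request:
step_arm --steps '[{"x":0,"y":0,"z":0,"ax":0,"ay":0,"az":0,"claw":0.094},{"x":0,"y":0,"z":0,"ax":0,"ay":0,"az":0,"claw":0.094}]'

```text
time_s: 19.93
ee_pos: [0.5934, -0.336, 0.2616]
eef_rot: [3.141, 0.002, 1.463]
force: [-0.1, -0.1, -0.1]
grip_width: 0.0943
```

```bash
python3 -c "
from h import *
rel([.6018,-.3112,.175],1.466)"
```

```text
t 19.93 pos [ 0.5934 -0.336   0.2616] rot [3.1414e+00 1.5000e-03 1.4631e+00] F [-0.11 -0.14 -0.08] w 0.0943
shift tool [0.0257 0.0056 0.0866] turn deg [ 0.01  0.09 -0.17] err world [ 0.0084  0.0248 -0.0866]
```

Request:
step_arm --steps '[{"x":0.025,"y":0.0055,"z":0,"ax":0,"ay":0,"az":0,"claw":0.094},{"x":0,"y":0,"z":0.03,"ax":0,"ay":0,"az":0,"claw":0.094},{"x":0,"y":0,"z":0.03,"ax":0,"ay":0,"az":0,"claw":0.094},{"x":0,"y":0,"z":0,"ax":0,"ay":0,"az":0,"claw":0.094},{"x":0,"y":0,"z":0,"ax":0,"ay":0,"az":0,"claw":0.094}]'

```text
time_s: 20.35
ee_pos: [0.5982, -0.3124, 0.2042]
eef_rot: [3.138, 0.004, 1.461]
force: [0.6, 0.3, 0.4]
grip_width: 0.0943
```

```bash
python3 - <<'E'
from h import *
rel([.6018,-.3112,.165],1.466)
o=ctrl.get_obs(); p,d=vision.camera("top"); C=cloud("top",d)
m=(C[...,2]>.13)&(C[...,2]<.17)&(abs(C[...,0]-.6)<.04)&(abs(C[...,1]+.31)<.04); print(m.sum(), C[m].mean(0) if m.any() else 0)
p,d=vision.camera("wrist");cv2.imwrite("pics/w4.png",p[:,:,::-1])
E
```

```text
t 20.35 pos [ 0.5982 -0.3124  0.2042] rot [3.1384 0.0038 1.4607] F [0.63 0.26 0.35] w 0.0943
shift tool [0.0017 0.0033 0.0392] turn deg [ 0.18  0.22 -0.31] err world [ 0.0036  0.0012 -0.0392]
0 0
```

View pics/w4.png

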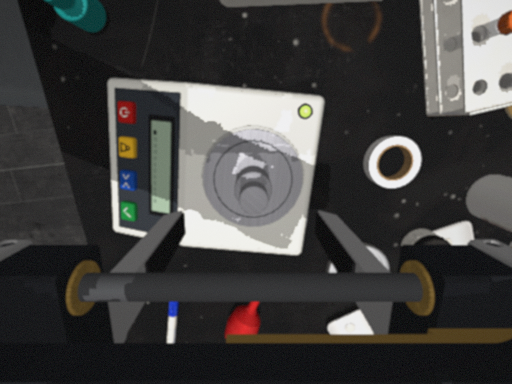

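Request:
step_arm --steps '[{"x":0.002,"y":0.003,"z":0.012,"ax":0.2,"ay":0.2,"az":-0.3,"claw":0.094},{"x":0,"y":0,"z":0.012,"ax":0,"ay":0,"az":0,"claw":0.094},{"x":0,"y":0,"z":0.003,"ax":0,"ay":0,"az":0,"claw":0.094},{"x":0,"y":0,"z":0,"ax":0,"ay":0,"az":0,"claw":0.094}]'

```text
time_s: 20.78
ee_pos: [0.6026, -0.3124, 0.1797]
eef_rot: [3.136, 0.003, 1.465]
force: [0.1, -0.0, -0.8]
grip_width: 0.0938
```

```bash
python3 -c "
from h import *
rel([.6018,-.3112,.122],1.466)"
```

```text
t 20.78 pos [ 0.6026 -0.3124  0.1797] rot [3.1361e+00 2.8000e-03 1.4651e+00] F [ 0.06 -0.04 -0.8 ] w 0.0938
shift tool [ 0.0012 -0.0012  0.0577] turn deg [ 0.32  0.16 -0.05] err world [-0.0008  0.0012 -0.0577]
```

Request:
step_arm --steps '[{"x":0.001,"y":-0.001,"z":0.02,"ax":0.3,"ay":0.2,"az":0,"claw":0.094},{"x":0,"y":0,"z":0.015,"ax":0,"ay":0,"az":0,"claw":0.094},{"x":0,"y":0,"z":0.01,"ax":0,"ay":0,"az":0,"claw":0.094},{"x":0,"y":0,"z":0,"ax":0,"ay":0,"az":0,"claw":0.094}]'

```text
time_s: 21.12
ee_pos: [0.6022, -0.3117, 0.1341]
eef_rot: [3.14, 0.0, 1.465]
force: [-0.6, -0.5, -0.1]
grip_width: 0.0939
```

```bash
python3 -c "
from h import *
rel([.6018,-.3112,.122],1.466)"
```

```text
t 21.12 pos [ 0.6022 -0.3117  0.1341] rot [3.1396e+00 1.0000e-04 1.4650e+00] F [-0.61 -0.5  -0.14] w 0.0939
shift tool [ 0.0005 -0.0005  0.0121] turn deg [ 0.11  0.   -0.06] err world [-0.0004  0.0005 -0.0121]
```

Request:
step_arm --steps '[{"x":0.0005,"y":-0.0005,"z":0.006,"ax":0.1,"ay":0,"az":0,"claw":0.06},{"x":0,"y":0,"z":0.005,"ax":0,"ay":0,"az":0,"claw":0.05},{"x":0,"y":0,"z":0,"ax":0,"ay":0,"az":0,"claw":0.05},{"x":0,"y":0,"z":0,"ax":0,"ay":0,"az":0,"claw":0.05},{"x":0,"y":0,"z":0,"ax":0,"ay":0,"az":0,"claw":0.05}]'

```text
time_s: 21.53
ee_pos: [0.6025, -0.3116, 0.1243]
eef_rot: [3.139, 0.001, 1.465]
force: [0.7, 0.1, 0.1]
grip_width: 0.0642
```

```bash
python3 -c "
from h import *
rel([.6018,-.3112,.1218],1.466)"
```

```text
t 21.53 pos [ 0.6025 -0.3116  0.1243] rot [3.1394e+00 1.1000e-03 1.4650e+00] F [0.74 0.08 0.11] w 0.0642
shift tool [ 0.0003 -0.0007  0.0025] turn deg [ 0.13  0.06 -0.06] err world [-0.0007  0.0004 -0.0025]
```

Request:
step_arm --steps '[{"x":0.0004,"y":-0.0007,"z":0.002,"ax":0.1,"ay":0,"az":0,"claw":0.05},{"x":0,"y":0,"z":0,"ax":0,"ay":0,"az":0,"claw":0.03},{"x":0,"y":0,"z":0,"ax":0,"ay":0,"az":0,"claw":0.03},{"x":0,"y":0,"z":0,"ax":0,"ay":0,"az":0,"claw":0.03},{"x":0,"y":0,"z":0,"ax":0,"ay":0,"az":0,"claw":0.02}]'

```text
time_s: 21.95
ee_pos: [0.6022, -0.3114, 0.1237]
eef_rot: [3.139, 0.002, 1.465]
force: [0.7, -0.5, 0.4]
grip_width: 0.031
```

Request:
step_arm --steps '[{"x":0,"y":0,"z":0,"ax":0,"ay":0,"az":0,"claw":0.01},{"x":0,"y":0,"z":0,"ax":0,"ay":0,"az":0,"claw":0.01},{"x":0,"y":0,"z":0,"ax":0,"ay":0,"az":0,"claw":0.01}]'

```text
time_s: 22.2
ee_pos: [0.602, -0.3113, 0.1238]
eef_rot: [3.14, 0.002, 1.465]
force: [-0.9, 1.3, -0.0]
grip_width: 0.0272
```

```bash
python3 -c "
from h import *
rel([.6018,-.3112,.1218],1.466)"
```

```text
t 22.2 pos [ 0.602  -0.3113  0.1238] rot [3.1398e+00 2.0000e-03 1.4650e+00] F [-0.94  1.3  -0.  ] w 0.0272
shift tool [ 0.0001 -0.0002  0.002 ] turn deg [ 0.1   0.11 -0.06] err world [-0.0002  0.0001 -0.002 ]
```

Request:
step_arm --steps '[{"x":0,"y":0,"z":-0.005,"ax":0,"ay":0,"az":0,"claw":0.01},{"x":0,"y":0,"z":-0.015,"ax":0,"ay":0,"az":0,"claw":0.01},{"x":0,"y":0,"z":-0.025,"ax":0,"ay":0,"az":0,"claw":0.01},{"x":0,"y":0,"z":-0.03,"ax":0,"ay":0,"az":0,"claw":0.01},{"x":0,"y":0,"z":-0.02,"ax":0,"ay":0,"az":0,"claw":0.01}]'

```text
time_s: 22.62
ee_pos: [0.5994, -0.3096, 0.2142]
eef_rot: [-3.129, -0.005, 1.465]
force: [1.0, -0.9, -3.9]
grip_width: 0.0268
```

```bash
python3 -c "
from h import *
rel([.4794,.1278,.2],1.466)"
```

```text
t 22.62 pos [ 0.5994 -0.3096  0.2142] rot [-3.1294 -0.0046  1.4649] F [ 1.01 -0.92 -3.86] w 0.0268
shift tool [ 0.4222 -0.1653  0.0181] turn deg [-0.7  -0.26 -0.06] err world [-0.12    0.4374 -0.0142]
```

Request:
step_arm --steps '[{"x":0.015,"y":-0.006,"z":-0.001,"ax":-0.7,"ay":-0.2,"az":0,"claw":0.01},{"x":0.025,"y":-0.01,"z":-0.001,"ax":-0.3,"ay":0,"az":0,"claw":0.01},{"x":0.032,"y":-0.0125,"z":-0.001,"ax":-0.3,"ay":0,"az":0,"claw":0.01},{"x":0.032,"y":-0.0125,"z":-0.001,"ax":-0.3,"ay":0,"az":0,"claw":0.01},{"x":0.032,"y":-0.0125,"z":-0.001,"ax":-0.3,"ay":0,"az":0,"claw":0.01}]'

```text
time_s: 23.03
ee_pos: [0.5594, -0.1698, 0.2215]
eef_rot: [3.117, 0.001, 1.458]
force: [0.8, 0.2, -4.4]
grip_width: 0.0266
```

Request:
step_arm --steps '[{"x":0.032,"y":-0.0125,"z":-0.001,"ax":-0.3,"ay":0,"az":0,"claw":0.01},{"x":0.032,"y":-0.0125,"z":-0.001,"ax":-0.3,"ay":0,"az":0,"claw":0.01},{"x":0.032,"y":-0.0125,"z":-0.001,"ax":-0.3,"ay":0,"az":0,"claw":0.01},{"x":0.032,"y":-0.0125,"z":-0.001,"ax":-0.3,"ay":0,"az":0,"claw":0.01},{"x":0.032,"y":-0.0125,"z":-0.001,"ax":-0.3,"ay":0,"az":0,"claw":0.01}]'

```text
time_s: 23.45
ee_pos: [0.51, 0.0038, 0.2234]
eef_rot: [3.093, 0.0, 1.456]
force: [0.8, 0.8, -5.7]
grip_width: 0.0268
```

```bash
python3 -c "
from h import *
rel([.4794,.1278,.2],1.466)"
```

```text
t 23.45 pos [0.51   0.0038 0.2234] rot [3.0932e+00 3.0000e-04 1.4563e+00] F [ 0.81  0.8  -5.68] w 0.0268
shift tool [ 0.1197 -0.0456  0.0212] turn deg [ 2.78  0.03 -0.55] err world [-0.0306  0.124  -0.0234]
```

Request:
step_arm --steps '[{"x":0.032,"y":-0.0125,"z":0,"ax":1.5,"ay":0,"az":-0.3,"claw":0.01},{"x":0.032,"y":-0.0125,"z":0,"ax":1,"ay":0,"az":-0.2,"claw":0.01},{"x":0.025,"y":-0.009,"z":0,"ax":0,"ay":0,"az":0,"claw":0.01},{"x":0.01,"y":-0.004,"z":0,"ax":0,"ay":0,"az":0,"claw":0.01},{"x":0,"y":0,"z":0,"ax":0,"ay":0,"az":0,"claw":0.01}]'

```text
time_s: 23.87
ee_pos: [0.4774, 0.1165, 0.2228]
eef_rot: [3.141, 0.0, 1.471]
force: [-0.2, -0.6, -5.3]
grip_width: 0.0268
```

```bash
python3 -c "
from h import *
rel([.4794,.1278,.15],1.466)"
```

```text
t 23.87 pos [0.4774 0.1165 0.2228] rot [3.1410e+00 1.0000e-04 1.4708e+00] F [-0.2  -0.57 -5.26] w 0.0268
shift tool [0.0115 0.0008 0.0727] turn deg [0.04 0.01 0.27] err world [ 0.002   0.0113 -0.0728]
```

Request:
step_arm --steps '[{"x":0.011,"y":0.001,"z":0.01,"ax":0,"ay":0,"az":0.3,"claw":0.01},{"x":0,"y":0,"z":0.02,"ax":0,"ay":0,"az":0,"claw":0.01},{"x":0,"y":0,"z":0.02,"ax":0,"ay":0,"az":0,"claw":0.01},{"x":0,"y":0,"z":0.005,"ax":0,"ay":0,"az":0,"claw":0.01},{"x":0,"y":0,"z":0,"ax":0,"ay":0,"az":0,"claw":0.01}]'

```text
time_s: 24.28
ee_pos: [0.4797, 0.1268, 0.1669]
eef_rot: [3.14, 0.0, 1.467]
force: [-0.5, 0.0, -4.3]
grip_width: 0.0266
```

```bash
python3 -c "
from h import *
rel([.4794,.1278,.12],1.466)"
```

```text
t 24.28 pos [0.4797 0.1268 0.1669] rot [3.1401e+00 4.0000e-04 1.4668e+00] F [-0.48  0.02 -4.3 ] w 0.0266
shift tool [ 0.001  -0.0005  0.0469] turn deg [0.08 0.02 0.04] err world [-0.0003  0.001  -0.0469]
```

Request:
step_arm --steps '[{"x":0.001,"y":0,"z":0.015,"ax":0,"ay":0,"az":0,"claw":0.01},{"x":0,"y":0,"z":0.015,"ax":0,"ay":0,"az":0,"claw":0.01},{"x":0,"y":0,"z":0.01,"ax":0,"ay":0,"az":0,"claw":0.01},{"x":0,"y":0,"z":0,"ax":0,"ay":0,"az":0,"claw":0.01}]'

```text
time_s: 24.62
ee_pos: [0.4817, 0.1261, 0.1289]
eef_rot: [3.137, -0.0, 1.465]
force: [0.6, -0.4, -5.4]
grip_width: 0.0265
```

```bash
python3 - <<'E'
from h import *
rel([.4794,.1278,.095],1.466)
p,d=vision.camera("wrist");cv2.imwrite("pics/w5.png",p[:,:,::-1])
E
```

```text
t 24.62 pos [0.4817 0.1261 0.1289] rot [ 3.1370e+00 -2.0000e-04  1.4646e+00] F [ 0.61 -0.42 -5.44] w 0.0265
shift tool [ 0.0014 -0.0026  0.0338] turn deg [ 0.26 -0.01 -0.08] err world [-0.0023  0.0017 -0.0339]
```

View pics/w5.png

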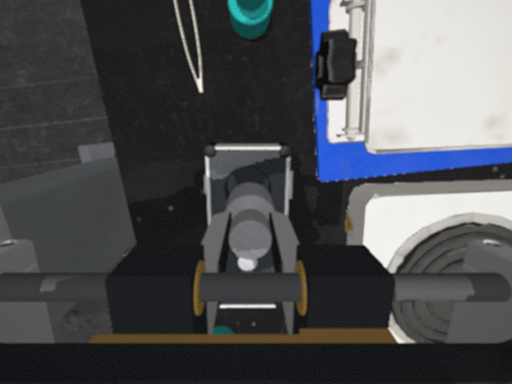

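Request:
step_arm --steps '[{"x":0.0015,"y":-0.0025,"z":0.01,"ax":0.3,"ay":0,"az":0,"claw":0.01},{"x":0,"y":0,"z":0.01,"ax":0,"ay":0,"az":0,"claw":0.01},{"x":0,"y":0,"z":0,"ax":0,"ay":0,"az":0,"claw":0.01},{"x":0,"y":0,"z":0,"ax":0,"ay":0,"az":0,"claw":0.01}]'

```text
time_s: 25.0
ee_pos: [0.481, 0.128, 0.1107]
eef_rot: [3.138, -0.002, 1.464]
force: [-0.4, -0.2, -4.8]
grip_width: 0.027
```

```bash
python3 - <<'E'
from h import *
rel([.4794,.1278,.095],1.466)
E
```

```text
t 25.0 pos [0.481  0.128  0.1107] rot [ 3.1381e+00 -1.6000e-03  1.4642e+00] F [-0.36 -0.24 -4.76] w 0.027
shift tool [-0.0004 -0.0017  0.0157] turn deg [ 0.2  -0.09 -0.11] err world [-0.0016 -0.0002 -0.0157]
```

Request:
step_arm --steps '[{"x":0,"y":-0.0015,"z":0.006,"ax":0.2,"ay":-0.1,"az":-0.1,"claw":0.01},{"x":0,"y":0,"z":0.005,"ax":0,"ay":0,"az":0,"claw":0.01},{"x":0,"y":0,"z":0,"ax":0,"ay":0,"az":0,"claw":0.01},{"x":0,"y":0,"z":0,"ax":0,"ay":0,"az":0,"claw":0.01}]'

```text
time_s: 25.33
ee_pos: [0.4796, 0.1283, 0.099]
eef_rot: [3.141, 0.0, 1.466]
force: [-0.3, 0.9, -4.9]
grip_width: 0.0266
```

```bash
python3 - <<'E'
from h import *
rel([.4794,.1278,.078],1.466)
E
```

```text
t 25.33 pos [0.4796 0.1283 0.099 ] rot [3.1414e+00 1.0000e-04 1.4663e+00] F [-0.3   0.86 -4.89] w 0.0266
shift tool [-0.0005 -0.0002  0.021 ] turn deg [0.01 0.01 0.02] err world [-0.0002 -0.0005 -0.021 ]
```

Well aligned; enter the recess.

Request:
step_arm --steps '[{"x":-0.0005,"y":0,"z":0.004,"ax":0,"ay":0,"az":0,"claw":0.01},{"x":0,"y":0,"z":0.004,"ax":0,"ay":0,"az":0,"claw":0.01},{"x":0,"y":0,"z":0.004,"ax":0,"ay":0,"az":0,"claw":0.01},{"x":0,"y":0,"z":0.002,"ax":0,"ay":0,"az":0,"claw":0.01}]'

```text
time_s: 25.67
ee_pos: [0.48, 0.1278, 0.0844]
eef_rot: [3.14, -0.0, 1.466]
force: [0.0, 0.0, -4.7]
grip_width: 0.0269
```

Request:
step_arm --steps '[{"x":0,"y":0,"z":0.003,"ax":0,"ay":0,"az":0,"claw":0.01},{"x":0,"y":0,"z":0.002,"ax":0,"ay":0,"az":0,"claw":0.01}]'

```text
time_s: 25.83
ee_pos: [0.4799, 0.1278, 0.0786]
eef_rot: [3.14, -0.0, 1.466]
force: [-0.5, -0.2, -5.1]
grip_width: 0.0271
```

```bash
python3 - <<'E'
from h import *
rel([.4794,.1278,.0646],1.466)
E
```

```text
t 25.83 pos [0.4799 0.1278 0.0786] rot [ 3.1404e+00 -1.0000e-04  1.4663e+00] F [-0.54 -0.21 -5.06] w 0.0271
shift tool [-0.0001 -0.0005  0.014 ] turn deg [ 0.07 -0.01  0.02] err world [-0.0005 -0.     -0.014 ]
```

Inside the recess, still weighing free.

Request:
step_arm --steps '[{"x":0,"y":-0.0005,"z":0.003,"ax":0,"ay":0,"az":0,"claw":0.01},{"x":0,"y":0,"z":0.002,"ax":0,"ay":0,"az":0,"claw":0.01},{"x":0,"y":0,"z":0.002,"ax":0,"ay":0,"az":0,"claw":0.01}]'

```text
time_s: 26.08
ee_pos: [0.4794, 0.1279, 0.0708]
eef_rot: [3.14, -0.0, 1.466]
force: [-0.6, 0.6, -4.3]
grip_width: 0.0271
```

Request:
step_arm --steps '[{"x":0,"y":0,"z":0.001,"ax":0,"ay":0,"az":0,"claw":0.01},{"x":0,"y":0,"z":0.001,"ax":0,"ay":0,"az":0,"claw":0.01}]'

```text
time_s: 26.25
ee_pos: [0.4793, 0.1279, 0.0684]
eef_rot: [3.141, -0.0, 1.466]
force: [0.5, 0.5, -4.8]
grip_width: 0.0267
```

Request:
step_arm --steps '[{"x":0,"y":0,"z":0.001,"ax":0,"ay":0,"az":0,"claw":0.01},{"x":0,"y":0,"z":0.001,"ax":0,"ay":0,"az":0,"claw":0.01}]'

```text
time_s: 26.42
ee_pos: [0.4794, 0.1279, 0.0663]
eef_rot: [3.141, -0.0, 1.466]
force: [1.2, -0.7, -5.4]
grip_width: 0.0266
```

Request:
step_arm --steps '[{"x":0,"y":0,"z":0.001,"ax":0,"ay":0,"az":0,"claw":0.01}]'

```text
time_s: 26.5
ee_pos: [0.4795, 0.1279, 0.0653]
eef_rot: [3.14, -0.0, 1.466]
force: [-0.2, 0.2, -4.5]
grip_width: 0.027
```

Request:
step_arm --steps '[{"x":0,"y":0,"z":0.001,"ax":0,"ay":0,"az":0,"claw":0.01}]'

```text
time_s: 26.58
ee_pos: [0.4795, 0.1279, 0.0642]
eef_rot: [3.14, -0.0, 1.466]
force: [-1.5, -0.0, -2.9]
grip_width: 0.0267
```

Floor contact at the predicted height. Settle and release.

Request:
step_arm --steps '[{"x":0,"y":0,"z":0.0005,"ax":0,"ay":0,"az":0,"claw":0.01},{"x":0,"y":0,"z":0.0003,"ax":0,"ay":0,"az":0,"claw":0.01}]'

```text
time_s: 26.75
ee_pos: [0.4797, 0.128, 0.0642]
eef_rot: [3.14, -0.0, 1.466]
force: [-2.7, -0.8, 0.9]
grip_width: 0.0266
```

Request:
step_arm --steps '[{"x":0,"y":0,"z":0,"ax":0,"ay":0,"az":0,"claw":0.03},{"x":0,"y":0,"z":0,"ax":0,"ay":0,"az":0,"claw":0.035},{"x":0,"y":0,"z":0,"ax":0,"ay":0,"az":0,"claw":0.07},{"x":0,"y":0,"z":0,"ax":0,"ay":0,"az":0,"claw":0.07},{"x":0,"y":0,"z":0,"ax":0,"ay":0,"az":0,"claw":0.07}]'

```text
time_s: 27.17
ee_pos: [0.4811, 0.1282, 0.0654]
eef_rot: [3.136, -0.002, 1.466]
force: [0.7, -0.7, -0.5]
grip_width: 0.0514
```

Request:
step_arm --steps '[{"x":0,"y":0,"z":0,"ax":0,"ay":0,"az":0,"claw":0.08},{"x":0,"y":0,"z":0,"ax":0,"ay":0,"az":0,"claw":0.08},{"x":0,"y":0,"z":-0.01,"ax":0,"ay":0,"az":0,"claw":0.08},{"x":0,"y":0,"z":-0.02,"ax":0,"ay":0,"az":0,"claw":0.08},{"x":0,"y":0,"z":-0.03,"ax":0,"ay":0,"az":0,"claw":0.08}]'

```text
time_s: 27.58
ee_pos: [0.4782, 0.1276, 0.1233]
eef_rot: [-3.138, 0.001, 1.466]
force: [0.2, -0.3, 0.3]
grip_width: 0.0798
```

Request:
step_arm --steps '[{"x":0,"y":0,"z":-0.035,"ax":0,"ay":0,"az":0,"claw":0.08},{"x":0,"y":0,"z":-0.035,"ax":0,"ay":0,"az":0,"claw":0.08},{"x":-0.035,"y":0,"z":-0.02,"ax":0,"ay":0,"az":0,"claw":0.08},{"x":-0.035,"y":0,"z":0,"ax":0,"ay":0,"az":0,"claw":0.08},{"x":0,"y":0,"z":0,"ax":0,"ay":0,"az":0,"claw":0.08}]'

```text
time_s: 28.0
ee_pos: [0.4714, 0.0571, 0.2274]
eef_rot: [3.135, -0.0, 1.471]
force: [0.5, 0.6, -1.0]
grip_width: 0.0799
```

```bash
python3 - <<'E'
from h import *
o=ctrl.get_obs(); print(o['time_s'],o['ee_pos'],o['force'],abs(o['joint_vel']).max())
p,d=vision.camera("wrist");cv2.imwrite("pics/w6.png",p[:,:,::-1]); C=cloud('wrist',d,o)
q=C[(abs(C[...,0]-.479)<.03)&(abs(C[...,1]-.127)<.03)]; h=q[q[:,2]>.082]; print("head",len(h),h.mean(0),h[:,2].max(),cv2.minEnclosingCircle(h[:,:2].astype(np.float32)))
p,d=vision.camera("scene");cv2.imwrite("pics/s3.png",cv2.resize(p[120:330,150:450][:,:,::-1],None,fx=2.6,fy=2.6))
E
```

```text
28.0 [0.471445   0.05710433 0.22737001] [ 0.45170528  0.55069691 -0.9980508 ] 0.07063100067424842
head 1655 [0.47840823 0.12802883 0.32261674] 0.4064604377961798 ((0.47967806458473206, 0.12734805047512054), 0.013575762510299683)
```

View pics/w6.png

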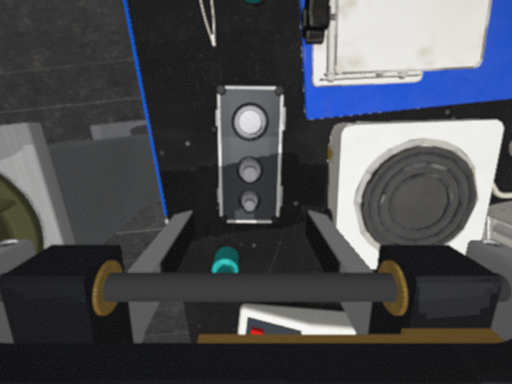

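View pics/s3.png

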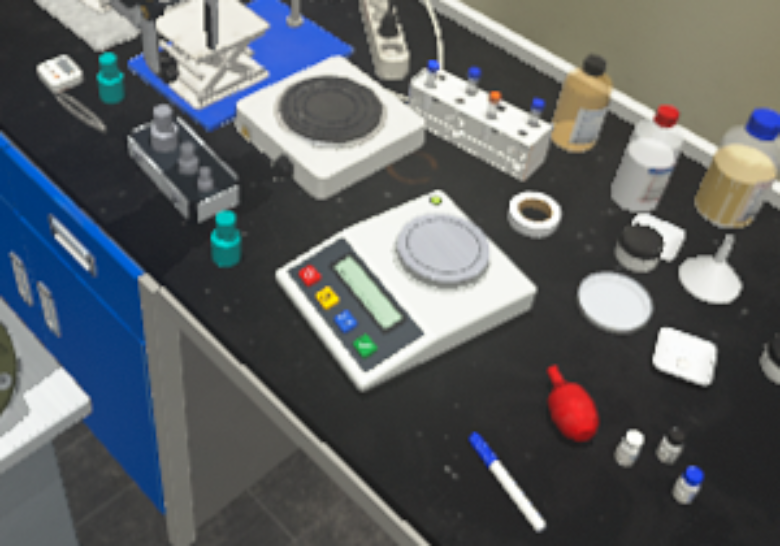

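```bash
python3 - <<'E'
from h import *
o=ctrl.get_obs(); print(abs(o['joint_vel']).max())
p,d=vision.camera("wrist"); C=cloud('wrist',d,o)
q=C[(abs(C[...,0]-.479)<.03)&(abs(C[...,1]-.127)<.03)]; h=q[(q[:,2]>.082)&(q[:,2]<.12)]; print("head",len(h),h.mean(0),np.median(h[:,2]))
ticket.hand_in()
E
```

```text
0.03595792677167896
head 443 [0.47954588 0.12735383 0.09178671] 0.09181734743083475
the job is handed in; nothing more can be done
```

The calibration sequence is done and handed in at about 28 s of the 72 s allowed. `hand_in` gives no verdict, so this rests on my own checks.

- **Keys:** I pressed blue and released it, then yellow. With the 500 g weight on the pan, I pressed green. Each key went down to its stop, judged by about 5 mm of travel and the force rising sharply there. Red was not touched.
- **Weight on the pan:** I set it upright within about 2 mm of the measured pan centre. The force reading went smoothly from about -5 N (weight hanging) to about 0 before I let go, well short of the overload.
- **Weight back home:** The last wrist image shows it upright in its recess. The head top measures 91.8 mm above the bench against an expected 92 mm, within 1 mm of where it started.
- **Surroundings:** The last scene image shows the pan empty and the other weights, turquoise look-alikes and bench items looking undisturbed. The gripper is open and clear.

**Checks that failed or disagreed:**
- The blue press hit its stop hard: one reading showed about 56 N upward (about 61 N in total). That was at the fingertips and below the 120 N wrist limit, but well above the 4.2 N needed. It is over 40 N, so it would count against the job if that limit also covers the fingers. I made the later two presses in smaller steps, peaking at about 12 N.
- The first final head measurement included gripper pixels and gave a false height, so I repeated it with those filtered out.
- One check of the weight on the pan from the top camera found no matching points. I confirmed it from the wrist and scene images instead.

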